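Load the vacuum pallet slab

ROBOT

A 6-joint arm with a two-finger parallel gripper is mounted at the origin on the work surface. World frame = base frame: x ahead of the robot, y to its left, z up, the work surface at z = 0. Lengths are in m, angles in rad, forces in N, time in s.
With the tool pointing down it reaches from about 0.375 to 0.975 m from the base axis. Payload 3.8 kg.
Tool frame: the origin (TCP) lies at the very end of the fingers, on their centre line; the grasp point (between the pads) lies ctrl.grip_depth behind it (ctrl.grip_depth is the distance from the TCP to the grasp point, in m); x points along the fingers, y is the direction in which the jaws open and shut, and the axes are right-handed (so a half turn about x gives the same grasp; the last joint's range is limited). The gripper opens to 88 mm and grips with 3 to 60 N. Pads are 18 mm wide; open, the fingers measure 123 mm over their backs; the gripper's body (75 mm by 187 mm) begins 45 mm behind the grasp point.
Start: joints at [-1.145, 0.264, 1.604, -0, 1.274, -0.037], TCP at [0.301, -0.604, 0.239] pointing down, gripper open.
Joint ranges: [-2.63, 2.63], [-0.94, 2.18], [0.31, 2.57], [-1.31, 4.45], [0, 2.66], [-2.55, 2.55]. Speed limits (rad/s): [2.57, 2.57, 3.14, 3.14, 3.14, 3.14].

INTERFACE

Orientations are given as a unit quaternion [x, y, z, w].
In Python, from station import ctrl gives the robot as it stands.
- The arm moves only by the tool step_arm, never from a script. Its argument "increments" is a list that holds one entry, the list of rows, each a list of 4 numbers: the shift along the tool's x, y, z in units of 30 mm (1.0 is 30 mm), then the turn about the tool's x in degrees. In form: [[[x, y, z, spin], ...]]. A call has 1 to 8 rows; each row shifts and turns the commanded pose from where the row before left it, along the tool's axes as they then stand; what a row does not reach is not made up. A row lasts 1/12 s, in which the tool goes at most 41.7 mm and 7.16 degrees, less where a joint would pass 70% of its speed; a pose out of reach is approached as far as the arm can. A call is refused whole if a number of a shift passes 1 or a number of a turn 7.16, either way. A call with a gripper value outside its range is refused whole. "grip" is the opening, from 0 (shut) to 1 (fully open), set as the call begins (left out, the last holds). The fingers move at their own pace and stop on an object; "newtons" is the grip in N (left out, the last holds). Time passes only in rows, so rows that do not move let the fingers close. It gives the time, the measured TCP pose, the force and the opening at its end, in the units of the state.
- ctrl.read_state(): the state, without advancing time (a new reading comes with each control period).
- ctrl.camera(name): name is "scene" or "top"; returns the picture (384x512x3 uint8, red, green, blue); there is no depth.
- ctrl.camera_params(name): a dict with "mtx" (3x3 intrinsics, pixels), "k1" (the pictures are not rectified: a ray, as slopes to the right and down, at radius r is drawn at 1 + k1 r^2 times it, then the intrinsics apply), "world_to_cam" (4x4, takes a point from world to camera coordinates). Camera axes: x right, y up, looking along -z (the intrinsics and any distortion apply to the point x, -y, -z); pixel columns grow to the right and rows downward; lengths in m; the calibration is good to about 2 mm. A picture is of the moment at which its call begins. camera_params takes no time and is no camera call.
- ctrl.finish_job(): hands the job in, once; it reports no verdict.
Trained networks look in the newest picture that a camera, given by its name, has taken for a name from the list of things; names that differ only in an ending like _2 or _b are one class to them, and where a whole thing is asked for, a point or a joint stands for the part that bears it (a point fixed in the world has none). Each returns a list of dicts, best first, with "confidence" (0 to 1); they miss things now and then, are a little off and sometimes report something else, mostly with a low value. They report only what shows in the picture. A call takes as long as a camera call. They do not tell look-alikes from the thing itself.
- ctrl.regions_of(label, camera): "mask" (384x512 bool, what is visible of it) and "extent" ([centre column, centre row, width, height] in pixels, round what is visible of it).
The state is a dict: "t": time; "joints": joint angles; "dq": joint speeds; "tau": joint torques, N m; "ee_pos": TCP position; "eef_rot": TCP orientation; "ft_force": force on the tool from outside, world axes, zero at the start; "ft_torque": the same for the moment, N m; "opening": finger opening in m.
Only numpy, scipy, OpenCV 4.12 (cv2) and the standard library are available. Lean on these libraries where they do the work, as an engineer would, in place of code of your own. Each camera call takes 0.05 s, during which the arm holds its last target.

TASK

Get the vacuum slab ready: while it is still empty of cases, stand the spirit level that was left on it upright along the middle of its narrow wooden rest, and turn the vacuum valve fully shut. Then, with the valve still shut, build the layer: set every blue fastener case that is there upright and squarely on a yellow footprint of the slab, one to a footprint, any free one. Last, open the valve to half (45 degrees) to hold the load down, and leave the jar, mug and tape measure where they are.

Things in the scene. Friction and masses are not known exactly. Their poses are not given: they have to be found in the camera images.
- slab: grey vacuum pallet slab fixed on the bench, 215 x 250 x 25 mm (x, y, z); origin at the centre of its underside, top face 25 mm above the bench. Five yellow footprints, each 95 x 60 mm with 10 mm between neighbours, are painted on it in an interlocking layer: a row of three (slots 0-2) with their length along the slab's x, and a row of two (slots 3, 4) with their length along the slab's y
- slot0 (a point): centre of yellow footprint 0 on the slab's top face, in the slab's orientation; the footprint's 95 mm length runs along the slab's x
- slot1 (a point): centre of yellow footprint 1 on the slab's top face, in the slab's orientation; the footprint's 95 mm length runs along the slab's x
- slot2 (a point): centre of yellow footprint 2 on the slab's top face, in the slab's orientation; the footprint's 95 mm length runs along the slab's x
- slot3 (a point): centre of yellow footprint 3 on the slab's top face, in the slab's orientation; the footprint's 95 mm length runs along the slab's y
- slot4 (a point): centre of yellow footprint 4 on the slab's top face, in the slab's orientation; the footprint's 95 mm length runs along the slab's y
- case0: blue fastener case, 95 x 60 x 40 mm (x, y, z), about 0.35 kg, all alike (3 to 5 are present, absent ones read None); origin at the centre of its underside, z up. On the middle of its top stands an orange T-grip: bar 16 mm along x, 32 mm along y, from 55 to 75 mm above the case's underside, on a 14 x 20 mm black stem (40 to 55 mm)
- case1: blue fastener case, 95 x 60 x 40 mm (x, y, z), about 0.35 kg, all alike (3 to 5 are present, absent ones read None); origin at the centre of its underside, z up. On the middle of its top stands an orange T-grip: bar 16 mm along x, 32 mm along y, from 55 to 75 mm above the case's underside, on a 14 x 20 mm black stem (40 to 55 mm)
- case2: blue fastener case, 95 x 60 x 40 mm (x, y, z), about 0.35 kg, all alike (3 to 5 are present, absent ones read None); origin at the centre of its underside, z up. On the middle of its top stands an orange T-grip: bar 16 mm along x, 32 mm along y, from 55 to 75 mm above the case's underside, on a 14 x 20 mm black stem (40 to 55 mm)
- case3: blue fastener case, 95 x 60 x 40 mm (x, y, z), about 0.35 kg, all alike (3 to 5 are present, absent ones read None); origin at the centre of its underside, z up. On the middle of its top stands an orange T-grip: bar 16 mm along x, 32 mm along y, from 55 to 75 mm above the case's underside, on a 14 x 20 mm black stem (40 to 55 mm)
- case4: blue fastener case, 95 x 60 x 40 mm (x, y, z), about 0.35 kg, all alike (3 to 5 are present, absent ones read None); origin at the centre of its underside, z up. On the middle of its top stands an orange T-grip: bar 16 mm along x, 32 mm along y, from 55 to 75 mm above the case's underside, on a 14 x 20 mm black stem (40 to 55 mm)
- level: short spirit level of aluminium with red sides, 180 x 28 x 44 mm (x, y, z), 0.25 kg; origin at the centre of its underside, long axis x, z up; it starts standing on the slab
- ledge: narrow raised wooden rest for the level, fixed on the bench: top board 150 x 40 mm (x, y), its top face 50 mm above the bench; origin at the centre of its underside, long axis x
- ledge_top (a point): centre of the rest's top face
- vac_valve: brass vacuum ball valve fixed on the bench, its copper pipe along its x, 60 mm high to the dial plate; origin at the centre of its underside. Dial marks: red = shut, yellow = half open, green = fully open
- valve_grip (a point): on the valve's turning axis (vertical), 86 mm above the bench: the centre of the red T-handle bar, which is 60 mm long, 14 mm thick and 26 mm high (73 to 99 mm above the bench)
- valve_handle (a joint): angle of the red T-handle: 0 = shut, bar across the pipe (along the valve's y); grows anticlockwise seen from above to 1.571 = fully open, bar along the pipe; 0.785 = half open. Stays where it is left
- glue: white glue jar, radius 30 mm, 100 mm high; origin under its centre; leave alone
- mug: blue mug, radius 38 mm, 85 mm high; origin under its centre; leave alone
- tape: yellow tape measure, 65 x 34 x 60 mm; origin under its centre; leave alone
There are look-alikes about, which are no part of the job. What is shaped like the level but purple is not meant.

How it is judged:
By the outcome, as a careful person would: the job done as asked, in the order asked, and still so for the second after the job is handed in, with the robot touching nothing.
Of case0, case1, case2, case3, case4 only 3 to 5 are there at a start; the rules pass over those that are not, and their reading is None.
At some moment in a run one of case0, case1, case2, case3, case4 may be knocked a few centimetres aside while the robot is not near it.
It also fails if it takes over 210 s, if anything falls off the work surface, if the arm or the gripper's body presses on something with over 40 N, if the wrist force passes 120 N, or if a joint passes its speed limit or range.

## Working session

There is one attempt and no reset: what is moved stays moved. The work goes in short steps, Python scripts to look and compute and a tool call to move; the robot and the scene stay as the last step left them, time stands still between calls to the robot, and variables do not carry over. Pictures are saved under pics/ and viewed, and the job is handed in when it is done.

Besides the shell and the picture viewer there is one more tool, called after "Emit:" in YAML: its name, and indented under it one key for each argument. step_arm: Moves the arm, as the interface text tells. Its arguments: {"type":"object","properties":{"increments":{"type":"array","items":{"type":"array","items":{"type":"array","items":{"type":"number"}}}},"grip":{"type":"number"},"newtons":{"type":"number"}},"required":["increments"]}

```bash
ls; mkdir -p pics; python3 - <<'E'
from station import ctrl
import cv2
s=ctrl.read_state();print({k:(v if not hasattr(v,'tolist') else v.tolist()) for k,v in s.items()});print(ctrl.grip_depth)
for c in("scene","top"):
    im=ctrl.camera(c);cv2.imwrite(f"pics/{c}0.png",cv2.cvtColor(im,cv2.COLOR_RGB2BGR))
    p=ctrl.camera_params(c);print(c,p)
E
```

```text
pics
{'t': 0.0, 'joints': [-1.1448657746543554, 0.26472353194880416, 1.6053361905559813, -2.8411577599768297e-05, 1.2736930336765482, -0.03692202409380072], 'dq': [-0.0003996374435369784, 0.0008699410867394292, -0.00043318596445637684, -6.470363799230786e-05, -7.202942091067978e-05, 0.0012722192429056884], 'tau': [-0.0012121465260861441, -50.21163582801819, -35.687302350997925, 0.07252207724377513, 0.029200547724030912, -0.00014665267826785566], 'ee_pos': [0.3010794751073792, -0.6033585476838123, 0.23742837586172982], 'eef_rot': [-0.6880973769736467, -0.16293650066100215, 0.6884114389047749, -0.16144159110771847], 'ft_force': [-0.5624577771703517, 0.08781916963742903, -0.32779758286253885], 'ft_torque': [-0.006876970604860565, 0.02225341687422633, -0.02659347400901995], 'opening': 0.0881414574336972}
0.0187
scene {'mtx': array([[395.23749621,   0.        , 258.46770222],
       [  0.        , 395.23749621, 192.64995043],
       [  0.        ,   0.        ,   1.        ]]), 'k1': -0.03128320515375803, 'world_to_cam': array([[-0.43384072,  0.90087881, -0.01412778,  0.25885786],
       [-0.75847034, -0.35670697,  0.54541991,  0.37843308],
       [ 0.48631776,  0.24734087,  0.83804387, -1.55567486],
       [ 0.        ,  0.        ,  0.        ,  1.        ]])}
top {'mtx': array([[411.09443672,   0.        , 258.84971311],
       [  0.        , 411.09443672, 190.51899532],
       [  0.        ,   0.        ,   1.        ]]), 'k1': -0.14446828999710898, 'world_to_cam': array([[-0.00936075, -0.99981734,  0.01666307, -0.02119554],
       [ 0.99407266, -0.00749938,  0.10845882, -0.54995996],
       [-0.10831405,  0.01757956,  0.99396128, -1.23793229],
       [ 0.        ,  0.        ,  0.        ,  1.        ]])}
```

```bash
python3 -c "
import cv2
for c in('scene','top'):
    im=cv2.imread(f'pics/{c}0.png');cv2.imwrite(f'pics/{c}0b.png',cv2.resize(im,(800,600),interpolation=cv2.INTER_CUBIC))"
```

```text
(no output)
```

View pics/scene0b.png

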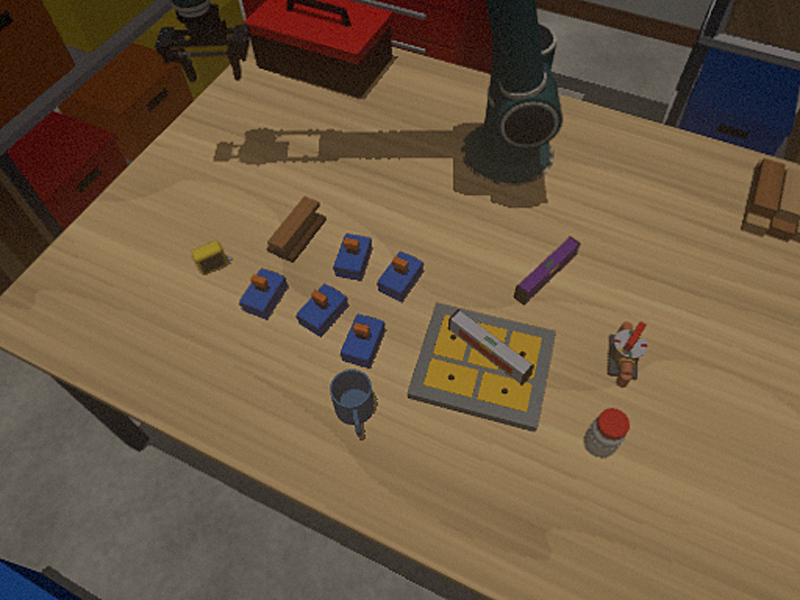

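View pics/top0b.png

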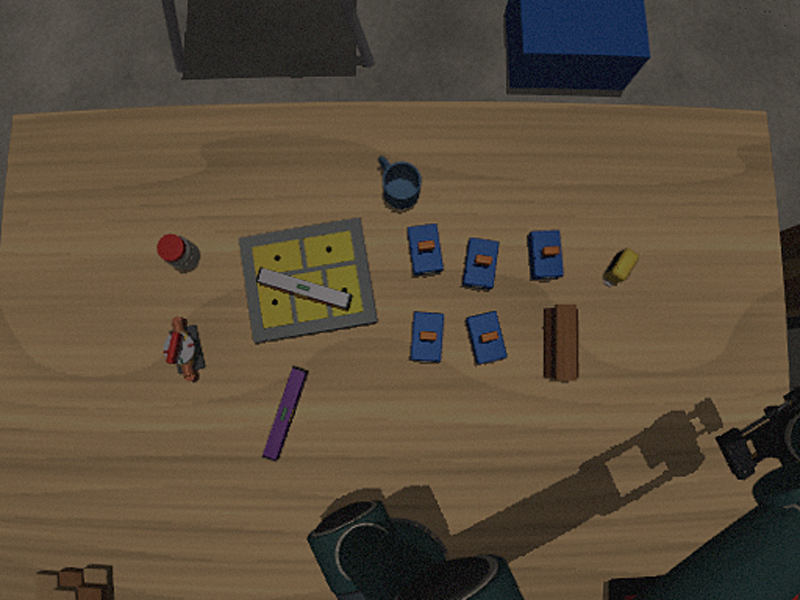

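```bash
cat > h.py <<'E'
import numpy as np, cv2
from station import ctrl
from scipy.optimize import minimize
def cam(c):
    p=ctrl.camera_params(c);return p
P={c:cam(c) for c in("scene","top")}
def proj(c,X):
    p=P[c];X=np.atleast_2d(X);Y=X@p["world_to_cam"][:3,:3].T+p["world_to_cam"][:3,3]
    a=np.c_[Y[:,0]/-Y[:,2],-Y[:,1]/-Y[:,2]]
    r2=(a**2).sum(1,keepdims=True);a=a*(1+p["k1"]*r2)
    return np.c_[a,np.ones(len(a))]@p["mtx"].T[:,:2]
def unproj(c,uv,z):
    p=P[c];uv=np.atleast_2d(np.float64(uv))
    d=(uv-p["mtx"][:2,2])/p["mtx"][0,0];a=d.copy()
    for _ in range(20): a=d/(1+p["k1"]*(a**2).sum(1,keepdims=True))
    R=p["world_to_cam"][:3,:3];t=p["world_to_cam"][:3,3]
    D=np.c_[a[:,0],-a[:,1],-np.ones(len(a))]@R;o=-R.T@t
    return o+D*((z-o[2])/D[:,2])[:,None]
def box(cx,cy,cz,lx,ly,lz): # centre of underside
    return np.array([[cx+sx*lx/2,cy+sy*ly/2,cz+sz*lz] for sx in(-1,1) for sy in(-1,1) for sz in(0,1)])
CASE=[box(0,0,0,.095,.06,.04),box(0,0,.04,.014,.02,.015),box(0,0,.055,.016,.032,.02)]
SLAB=[box(0,0,0,.215,.25,.025)]
LEVEL=[box(0,0,0,.18,.028,.044)]
LEDGE=[box(0,0,.04,.15,.04,.01)]
SS=4
def sil(c,parts,x,y,yaw,z,shape=(384,512)):
    m=np.zeros(shape,np.uint8);R=np.array([[np.cos(yaw),-np.sin(yaw),0],[np.sin(yaw),np.cos(yaw),0],[0,0,1]])
    for b in parts:
        uv=proj(c,b@R.T+[x,y,z]);h=cv2.convexHull(np.float32(uv))
        cv2.fillConvexPoly(m,np.int32(np.round((h)*16)),1,shift=4)
    return m>0
def silsoft(c,parts,x,y,yaw,z,roi):
    # supersampled coverage in roi
    x0,y0,x1,y1=roi;m=np.zeros(((y1-y0)*SS,(x1-x0)*SS),np.uint8)
    R=np.array([[np.cos(yaw),-np.sin(yaw),0],[np.sin(yaw),np.cos(yaw),0],[0,0,1]])
    for b in parts:
        uv=proj(c,b@R.T+[x,y,z]);h=cv2.convexHull(np.float32((uv-[x0-.5,y0-.5])*SS-.5))
        cv2.fillConvexPoly(m,np.int32(np.round(h*16)),1,shift=4)
    return cv2.resize(m.astype(np.float32),(x1-x0,y1-y0),interpolation=cv2.INTER_AREA)
def fit(masks,parts,z,x,y,yaws,only=None):
    # masks: {cam:bool mask}
    rois={}
    for c,m in masks.items():
        v,u=np.nonzero(m);rois[c]=(max(u.min()-12,0),max(v.min()-12,0),min(u.max()+12,512),min(v.max()+12,384))
    M={c:masks[c][r[1]:r[3],r[0]:r[2]].astype(np.float32) for c,r in rois.items()}
    def cost(q):
        e=0
        for c,r in rois.items():
            s=silsoft(c,parts,q[0],q[1],q[2]/10,z,r)
            e+=np.abs(s-M[c]).sum()/M[c].sum()
        return e/len(rois)
    best=None
    for a in yaws:
        q=np.array([x,y,a*10]);sim=np.array([q,q+[.02,0,0],q+[0,.02,0],q+[0,0,2.5]])
        r=minimize(cost,q,method="Nelder-Mead",options=dict(initial_simplex=sim,xatol=2e-4,fatol=1e-4))
        r=minimize(cost,r.x,method="Nelder-Mead",options=dict(initial_simplex=np.array([r.x,r.x+[.006,0,0],r.x+[0,.006,0],r.x+[0,0,.8]]),xatol=2e-4,fatol=1e-4))
        if best is None or r.fun<best.fun: best=r
    return best.x[0],best.x[1],best.x[2]/10,best.fun
def snap(c,name=None):
    im=cv2.cvtColor(ctrl.camera(c),cv2.COLOR_RGB2BGR)
    if name: cv2.imwrite(f"pics/{name}.png",im)
    return im
E
python3 - <<'E'
from h import *
import pickle
D={}
for c in("scene","top"):
    ctrl.camera(c)
    for l in("slab","case0","level","ledge","vac_valve","glue","mug","tape"):
        r=ctrl.regions_of(l,c);D[c,l]=r
        print(c,l,[(round(float(d["confidence"]),2),np.round(d["extent"]).astype(int).tolist()) for d in r])
pickle.dump(D,open("d0.pkl","wb"));print(ctrl.read_state()["t"])
E
```

```text
scene slab [(0.9, [308, 234, 98, 82])]
scene case0 [(0.84, [235, 218, 28, 32]), (0.81, [255, 174, 29, 29]), (0.7, [226, 165, 22, 30]), (0.67, [171, 188, 32, 34]), (0.58, [207, 197, 32, 35])]
scene level [(0.8, [352, 171, 38, 39]), (0.58, [313, 221, 52, 48]), (0.54, [170, 189, 28, 31]), (0.53, [310, 235, 96, 84])]
scene ledge [(0.63, [191, 147, 40, 42]), (0.58, [136, 164, 22, 20])]
scene vac_valve [(0.69, [401, 226, 26, 42]), (0.52, [139, 165, 19, 18]), (0.44, [170, 189, 31, 28]), (0.26, [309, 235, 100, 83])]
scene glue [(0.79, [388, 278, 27, 37])]
scene mug [(0.95, [225, 257, 28, 46]), (0.52, [307, 235, 94, 80])]
scene tape [(0.62, [136, 164, 24, 20])]
top slab [(0.73, [198, 182, 90, 85]), (0.23, [273, 216, 26, 33])]
top case0 [(0.79, [273, 217, 23, 32]), (0.73, [312, 218, 24, 32]), (0.68, [274, 161, 22, 35]), (0.6, [309, 170, 24, 34])]
top level [(0.73, [194, 184, 62, 27]), (0.6, [181, 264, 28, 58]), (0.18, [359, 218, 23, 49])]
top ledge [(0.6, [358, 222, 19, 46])]
top vac_valve [(0.71, [272, 161, 25, 34]), (0.7, [118, 225, 29, 41])]
top glue [(0.97, [113, 162, 27, 26]), (0.25, [198, 181, 87, 80])]
top mug [(0.79, [254, 117, 27, 36])]
top tape [(0.73, [401, 173, 21, 27])]
1.0
```

```bash
cat >> h.py <<'E'
def casemask(im):
    h=cv2.cvtColor(im,cv2.COLOR_BGR2HSV).astype(int)
    H,S,V=h[...,0],h[...,1],h[...,2]
    blue=(H>108)&(H<128)&(S>115)&(V>25)
    return blue
def fitcase(ims,x,y,z,yaws):
    """x,y guess; fit body silhouette with blue+grip filled"""
    masks={}
    for c,im in ims.items():
        b=casemask(im)
        g=sil(c,CASE,x,y,0,z)
        g=cv2.dilate(np.uint8(g),np.ones((9,9)))>0
        n,L=cv2.connectedComponents(np.uint8(b))
        ids=np.bincount(L[g&b],minlength=n);
        if ids.sum()==0: continue
        m=np.uint8(L==ids.argmax())
        hull=cv2.convexHull(np.argwhere(m)[:,::-1].astype(np.int32))
        mm=np.zeros_like(m);cv2.fillConvexPoly(mm,hull,1);masks[c]=mm>0
    return fit(masks,CASE[:1],z,x,y,yaws),masks
E
python3 - <<'E'
from h import *
import pickle
D=pickle.load(open("d0.pkl","rb"))
ims={c:cv2.imread(f"pics/{c}0.png") for c in("scene","top")}
b=casemask(ims["top"]);n,L,st,ce=cv2.connectedComponentsWithStats(np.uint8(b))
dbg={c:ims[c].copy() for c in ims}
def draw(parts,q,z,col):
    for c in dbg:
        for p in parts:
            m=np.uint8(sil(c,[p],q[0],q[1],q[2],z));cs,_=cv2.findContours(m,cv2.RETR_EXTERNAL,cv2.CHAIN_APPROX_NONE);cv2.drawContours(dbg[c],cs,-1,col,1)
for i in range(1,n):
    if st[i,4]>200 and st[i,4]<2000 and 130<ce[i][1]<250:
        g=unproj("top",ce[i],.03)[0]
        (q,m)=fitcase(ims,g[0],g[1],0,[0,.3,-.3])
        print("case",ce[i].round(),g.round(3),np.round(q,4),list(m));draw(CASE,q,0,(255,255,255))
# slab by network mask
ms={c:D[c,"slab"][0]["mask"] for c in ims}
for c in ms:
    hull=cv2.convexHull(np.argwhere(ms[c])[:,::-1].astype(np.int32));mm=np.zeros((384,512),np.uint8);cv2.fillConvexPoly(mm,hull,1);ms[c]=mm>0
g=unproj("top",[198,182],.02)[0]
for k in (["top"],["scene"],["top","scene"]):
    q=fit({c:ms[c] for c in k},SLAB,0,g[0],g[1],[0,.15,-.15]);print("slab",k,np.round(q,4))
draw(SLAB,q,0,(0,255,0))
ms={"top":D["top","level"][0]["mask"],"scene":D["scene","level"][1]["mask"]}
g=unproj("top",[194,184],.05)[0]
for k in (["top"],["scene"],["top","scene"]):
    q=fit({c:ms[c] for c in k},LEVEL,.025,g[0],g[1],[1.2,1.5,1.8]);print("level",k,np.round(q,4))
draw(LEVEL,q,.025,(0,0,255))
for c in dbg: cv2.imwrite(f"pics/{c}1.png",cv2.resize(dbg[c][90:340,90:423] if c=="top" else dbg[c][110:330,90:423],None,fx=2.4,fy=2.4,interpolation=cv2.INTER_CUBIC))
E
```

```text
case [271. 159.] [ 0.648 -0.065  0.03 ] [ 0.6491 -0.0671  0.1462  0.2437] ['scene', 'top']
case [348. 163.] [ 0.636 -0.308  0.03 ] [ 0.6363 -0.3116  0.0808  0.394 ] ['scene', 'top']
case [307. 168.] [ 0.619 -0.177  0.03 ] [ 0.6205 -0.1787 -0.1514  0.3159] ['scene', 'top']
case [311. 216.] [ 0.471 -0.185  0.03 ] [ 0.4711 -0.1864  0.2682  0.2851] ['scene', 'top']
case [272. 215.] [ 0.473 -0.066  0.03 ] [ 0.4737 -0.0685 -0.0545  0.3028] ['scene', 'top']
slab ['top'] [0.5899 0.1703 0.1679 0.0329]
slab ['scene'] [0.5897 0.1696 0.1646 0.0225]
slab ['top', 'scene'] [0.5898 0.1698 0.1645 0.0278]
level ['top'] [0.5685 0.1711 1.2656 0.0755]
level ['scene'] [0.568  0.1699 1.2772 0.0662]
level ['top', 'scene'] [0.5683 0.1703 1.2683 0.0724]
```

View pics/top1.png

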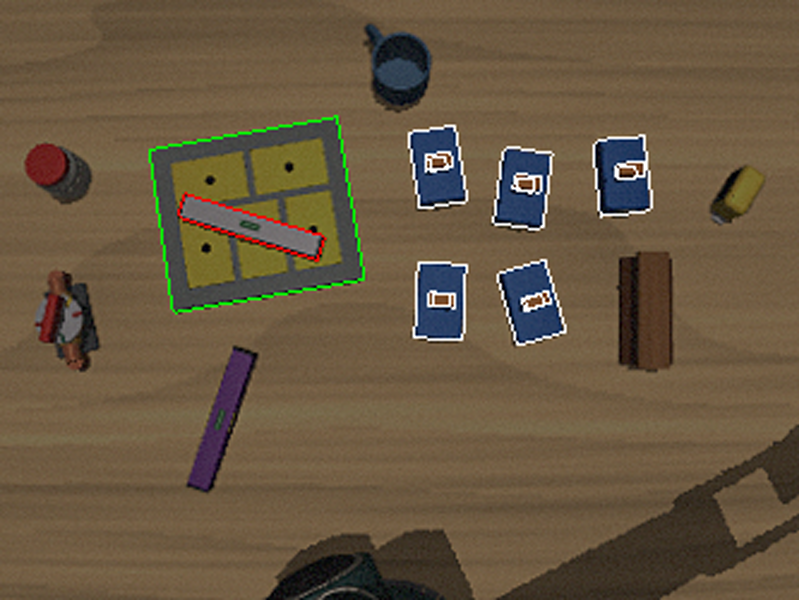

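View pics/scene1.png

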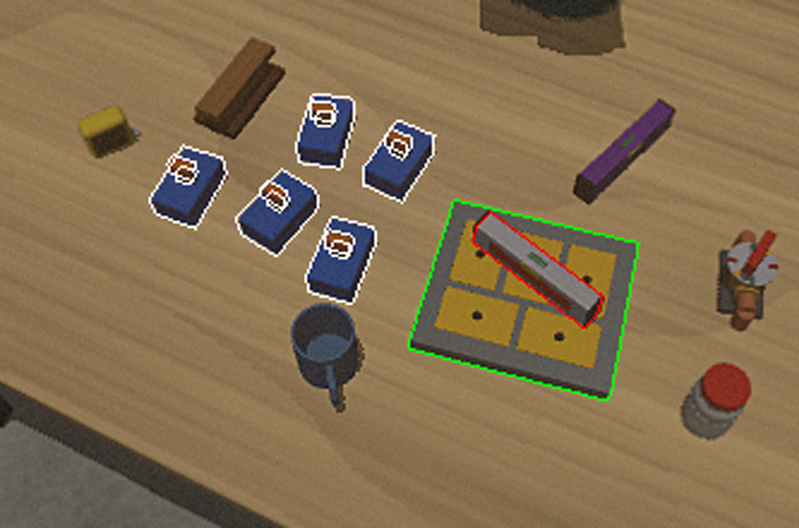

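```bash
python3 - <<'E'
import cv2,numpy as np
t=cv2.imread("pics/top0.png");s=cv2.imread("pics/scene0.png")
def cr(im,u,v,w):return cv2.resize(im[v-w:v+w,u-w:u+w],(390,290*390//290),interpolation=cv2.INTER_CUBIC)
a=np.hstack([cr(t,118,222,24),cr(s,400,226,24)]);cv2.imwrite("pics/v0.png",np.clip(a*1.6,0,255).astype(np.uint8))
a=np.hstack([cr(t,358,220,34),cr(s,190,146,30)]);cv2.imwrite("pics/l0.png",np.clip(a*1.6,0,255).astype(np.uint8))
E
```

```text
(no output)
```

View pics/v0.png

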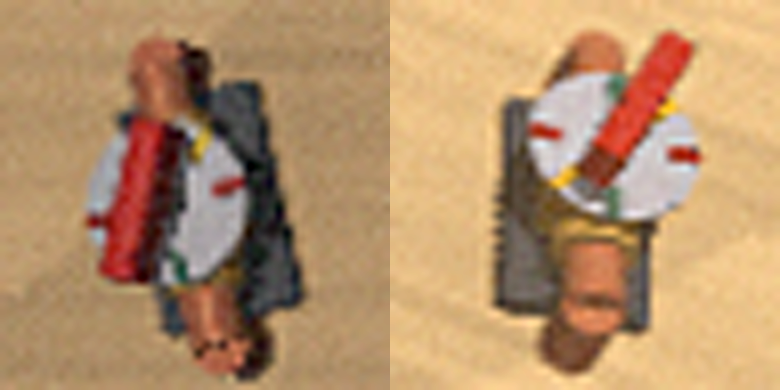

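View pics/l0.png

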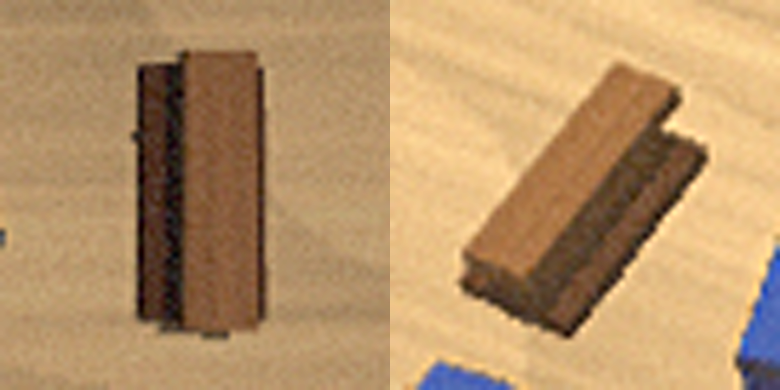

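```bash
python3 - <<'E'
from h import *
ims={c:cv2.imread(f"pics/{c}0.png") for c in("scene","top")}
hs={c:cv2.cvtColor(ims[c],cv2.COLOR_BGR2HSV).astype(int) for c in ims}
for c,(a,b) in {"top":((359,222),(330,240)),"scene":((190,142),(210,110))}.items():
    print(c,hs[c][a[1],a[0]],hs[c][a[1]+8,a[0]],hs[c][b[1],b[0]])
# valve
ms={}
for c,(u,v) in {"top":(113,222),"scene":(407,217)}.items():
    H,S,V=[hs[c][...,i] for i in range(3)]
    m=((H<5)|(H>172))&(S>150)&(V>50)
    n,L,st,ce=cv2.connectedComponentsWithStats(np.uint8(m))
    i=min([i for i in range(1,n) if st[i,4]>25],key=lambda i:np.hypot(*(ce[i]-[u,v])));ms[c]=L==i;print(c,st[i],ce[i])
g=unproj("top",np.argwhere(ms["top"]).mean(0)[::-1],.095)[0]
HB=[box(0,0,.073,.06,.014,.026)]
for k in (["top"],["scene"],["top","scene"]):
    q=fit({c:ms[c] for c in k},HB,0,g[0],g[1],[0,-.3,.3]);print("handle",k,np.round(q,4))
dbg=[]
for c in ims:
    m=np.uint8(sil(c,HB,q[0],q[1],q[2],0));d=cv2.resize(ims[c],None,fx=8,fy=8,interpolation=cv2.INTER_CUBIC);m=cv2.resize(m,None,fx=8,fy=8)
    # marks guide
    for yaw,col in ((0,(0,0,255)),(np.pi/4,(0,255,255)),(np.pi/2,(0,255,0))):pass
    cs,_=cv2.findContours(m,0,1);cv2.drawContours(d,cs,-1,(255,255,255),1)
    for r in(.025,):pass
    uv=(proj(c,[[q[0],q[1],.06]])[0]*8).astype(int);cv2.circle(d,tuple(uv),4,(255,0,0),-1)
    dbg.append(d[uv[1]-220:uv[1]+180,uv[0]-200:uv[0]+200])
cv2.imwrite("pics/v1.png",np.hstack(dbg))
E
```

```text
top [ 13 152  82] [ 13 138  83] [ 17 104 118]
scene [ 15 145 109] [ 15 155  61] [ 18 111 147]
top [105 213  10  20  88] [109.85227273 222.29545455]
scene [401 206  12  15  56] [407.07142857 213.30357143]
handle ['top'] [ 0.453   0.4182 -0.3729  0.8132]
handle ['scene'] [ 0.4404  0.4167 -0.1849  1.0402]
handle ['top', 'scene'] [ 0.4527  0.4151 -0.191   0.9586]
```

View pics/v1.png

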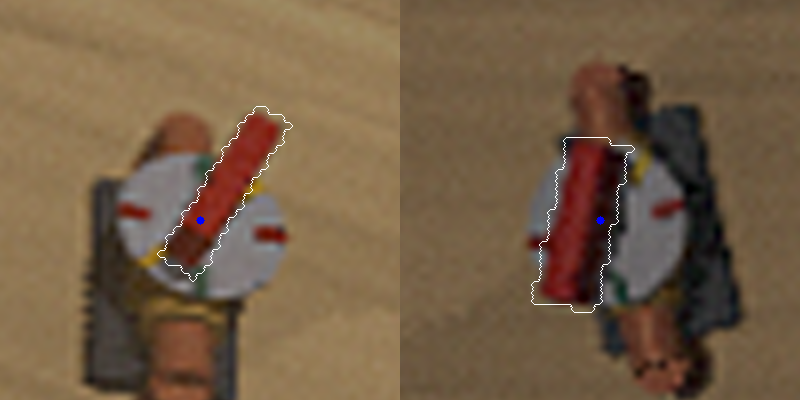

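```bash
python3 - <<'E'
from h import *
ims={c:cv2.imread(f"pics/{c}0.png") for c in("scene","top")}
hs={c:cv2.cvtColor(ims[c],cv2.COLOR_BGR2HSV).astype(int) for c in ims}
ax=np.array([.4527,.4151,.06])
for c,off,pts in (("scene",(200,220),dict(red=[(135,211),(270,234)],yel=[(150,258),(258,187)],gr=[(203,160),(203,285)])),("top",(600,220),dict(red=[(667,208),(532,242)],gr=[(618,290)],yel=[(643,165)]))):
    o=(proj(c,[ax])[0]*8).astype(int)
    for k,v in pts.items():
        w=np.array([unproj(c,(np.array(p)-off+o+0.0)/8-.44,.06)[0][:2] for p in v])
        a=w[1]-w[0] if len(w)>1 else w[0]-ax[:2]
        print(c,k,np.round(w,4).tolist(),"angle",np.degrees(np.arctan2(a[1],a[0]))%180)
ms={}
for c,(u,v) in {"top":(113,222),"scene":(407,217)}.items():
    H,S,V=[hs[c][...,i] for i in range(3)]
    m=((H<7)|(H>170))&(S>100)&(V>22)
    near=sil(c,[box(0,0,.073,.07,.024,.026)],.4527,.4151,-.19,0)
    m&=near;m=cv2.morphologyEx(np.uint8(m),cv2.MORPH_CLOSE,np.ones((3,3)))>0;ms[c]=m
HB=[box(0,0,.073,.06,.014,.026)]
for k in (["top"],["scene"],["top","scene"]):
    q=fit({c:ms[c] for c in k},HB,0,.4527,.4151,[-.19]);print("handle",k,np.round(q,4))
# ledge
ml={}
for c,(u,v) in {"top":(359,222),"scene":(190,142)}.items():
    H,S,V=[hs[c][...,i] for i in range(3)]
    m=(S>122)&(V>(66 if c=="top" else 75))&(V<(105 if c=="top" else 130))&(H<17)
    n,L,st,ce=cv2.connectedComponentsWithStats(cv2.morphologyEx(np.uint8(m),cv2.MORPH_OPEN,np.ones((3,3))));ml[c]=L==L[v,u];print(c,st[L[v,u]])
TB=[box(0,0,.0499,.15,.04,.0001)]
g=unproj("top",(359,222),.05)[0]
for k in (["top"],["scene"],["top","scene"]):
    q=fit({c:ml[c] for c in k},TB,0,g[0],g[1],[0,.1,-.1]);print("ledge",k,np.round(q,4))
d=[]
for c,(u,v) in {"top":(359,222),"scene":(190,142)}.items():
    e=ims[c].copy();cs,_=cv2.findContours(np.uint8(sil(c,TB,*q[:3],0)),0,1);cv2.drawContours(e,cs,-1,(255,255,255),1);d.append(cv2.resize(e[v-34:v+34,u-34:u+34],(400,400)))
cv2.imwrite("pics/l1.png",np.hstack(d))
E
```

```text
scene red [[0.458, 0.3901], [0.4462, 0.4387]] angle 103.75094586868109
scene yel [[0.4754, 0.4006], [0.428, 0.4296]] angle 148.46808772384867
scene gr [[0.4252, 0.4077], [0.4782, 0.4214]] angle 14.483696815729724
top red [[0.4587, 0.3906], [0.4458, 0.4432]] angle 103.73220731453068
top gr [[0.4277, 0.4091]] angle 13.419870305157332
top yel [[0.4749, 0.4003]] angle 146.41132911185582
handle ['top'] [ 0.453   0.4151 -0.2243  0.2229]
handle ['scene'] [ 0.452   0.4143 -0.1915  0.3303]
handle ['top', 'scene'] [ 0.4527  0.415  -0.1923  0.2754]
top [356 195  13  49 594]
scene [173 127  30  31 366]
ledge ['top'] [ 0.4578 -0.3403 -0.0359  0.0768]
ledge ['scene'] [ 0.4588 -0.34   -0.0251  0.0924]
ledge ['top', 'scene'] [ 0.4583 -0.3401 -0.032   0.0859]
```

View pics/l1.png

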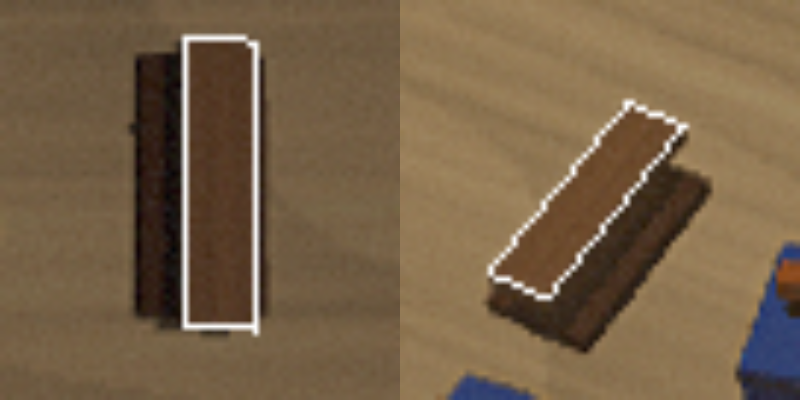

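```bash
cat > plan.py <<'E'
import numpy as np, math, sys
from station import ctrl
from scipy.spatial.transform import Rotation as R
def pose():
    s=ctrl.read_state();M=R.from_quat(s["eef_rot"]).as_matrix();return np.array(s["ee_pos"]),M,s
def th(M): return math.degrees(math.atan2(M[1,1],M[0,1]))
def plan(*wps,free180=True):
    """wps: (x,y,z,theta_deg or None). prints rows"""
    p,M,s=pose();print("t",round(s["t"],2),"p",p.round(4),"th",round(th(M),2),"axis",M[:,0].round(4),"open",round(s["opening"],4),"j5",round(s["joints"][5],2),"j0",round(s["joints"][0],2),"F",np.round(s["ft_force"],1))
    for w in wps:
        t=np.array(w[:3]);d=0 if w[3] is None else (w[3]-th(M))
        d=(d+90)%180-90 if free180 else (d+180)%360-180
        # spin about tool x (down): theta decreases with + spin
        spin=-d
        n=max(1,math.ceil(abs(spin)/7.1-1e-6))
        D=t-p
        n=max(n,math.ceil(np.abs(D).max()/.029))
        while True:
            rows=[];q=p.copy();m=M.copy();ok=True
            sp=round(spin/n,2)
            for i in range(n):
                v=m.T@((t-q)/(n-i))/.03;v=np.round(v,2)
                if np.abs(v).max()>1 or np.linalg.norm(v)>1.38: ok=False;break
                rows.append([*v.tolist(),sp]);q=q+m@v*.03;m=m@R.from_euler("x",sp,degrees=True).as_matrix()
            if ok:break
            n+=1
        print("->",w,"n",n)
        for i in range(0,n,8):print([rows[i:i+8]])
        p,M=q,m
if __name__=="__main__": plan(*[eval(a) for a in sys.argv[1:]])
E
python3 plan.py "(0.5683,0.1703,0.18,-17.3)" "(0.5683,0.1703,0.04,None)"
python3 -c "
import numpy as np
a=.1645;R=np.array([[np.cos(a),-np.sin(a)],[np.sin(a),np.cos(a)]])
for s in [(-.035,-.07),(-.035,0),(-.035,.07),(.0525,-.0525),(.0525,.0525)]: print(s,(R@s+[.5898,.1698]).round(4))"
```

```text
t 1.0 p [ 0.3013 -0.604   0.2387] th -63.48 axis [-0.  0. -1.] open 0.0879 j5 -0.04 j0 -1.14 F [-0.3 -0.1 -0.6]
-> (0.5683, 0.1703, 0.18, -17.3) n 28
[[[0.07, -0.68, -0.7, -1.65], [0.07, -0.66, -0.72, -1.65], [0.07, -0.64, -0.73, -1.65], [0.07, -0.62, -0.75, -1.65], [0.07, -0.6, -0.77, -1.65], [0.07, -0.58, -0.79, -1.65], [0.07, -0.55, -0.8, -1.65], [0.07, -0.53, -0.82, -1.65]]]
[[[0.07, -0.51, -0.83, -1.65], [0.07, -0.48, -0.85, -1.65], [0.07, -0.46, -0.86, -1.65], [0.07, -0.43, -0.87, -1.65], [0.07, -0.41, -0.89, -1.65], [0.07, -0.38, -0.9, -1.65], [0.07, -0.36, -0.91, -1.65], [0.07, -0.33, -0.92, -1.65]]]
[[[0.07, -0.3, -0.93, -1.65], [0.07, -0.28, -0.93, -1.65], [0.07, -0.25, -0.94, -1.65], [0.07, -0.22, -0.95, -1.65], [0.07, -0.19, -0.96, -1.65], [0.07, -0.17, -0.96, -1.65], [0.07, -0.14, -0.96, -1.65], [0.07, -0.11, -0.97, -1.65]]]
[[[0.07, -0.08, -0.97, -1.65], [0.07, -0.05, -0.97, -1.65], [0.07, -0.03, -0.98, -1.65], [0.07, 0.01, -0.97, -1.65]]]
-> (0.5683, 0.1703, 0.04, None) n 5
[[[0.93, -0.0, -0.0, 0.0], [0.93, -0.0, -0.0, 0.0], [0.93, -0.0, -0.0, 0.0], [0.94, -0.0, -0.0, 0.0], [0.93, -0.0, -0.0, 0.0]]]
(-0.035, -0.07) [0.5667 0.095 ]
(-0.035, 0) [0.5553 0.1641]
(-0.035, 0.07) [0.5438 0.2331]
(0.0525, -0.0525) [0.6502 0.1266]
(0.0525, 0.0525) [0.633  0.2302]
```

```bash
cat > plan.py <<'E'
import numpy as np, math, sys
from station import ctrl
from scipy.spatial.transform import Rotation as R
def pose():
    s=ctrl.read_state();M=R.from_quat(s["eef_rot"]).as_matrix();return np.array(s["ee_pos"]),M,s
def th(M): return math.degrees(math.atan2(M[1,1],M[0,1]))
def plan(*wps):
    p,M,s=pose();print("t",round(s["t"],2),"p",p.round(4),"th",round(th(M),2),"axis",M[:,0].round(4),"open",round(s["opening"],4),"j5",round(s["joints"][5],2),"j0",round(s["joints"][0],2),"F",np.round(s["ft_force"],1))
    for w in wps:
        if w[3] is not None:
            d=(w[3]-th(M)+90)%180-90 if len(w)<5 else w[3]-th(M)
            n=math.ceil(abs(d)/7.1)
            if n:
                sp=round(-d/n,2);print("  spin",n,"x",sp);M=M@R.from_euler("x",sp*n,degrees=True).as_matrix()
        D=M.T@(np.array(w[:3])-p)/.03;n=math.ceil(max(np.abs(D).max(),np.linalg.norm(D)/1.38))
        v=np.round(D/max(n,1),2);print("->",w,"|",n,"x",v.tolist(),flush=True);p=p+M@v*n*.03
if __name__=="__main__": plan(*[eval(a) for a in sys.argv[1:]])
E
python3 plan.py "(0.5683,0.1703,0.18,-17.3)" "(0.5683,0.1703,0.04,None)"
python3 -c "
import cv2,numpy as np
s=cv2.imread('pics/scene0.png');cv2.imwrite('pics/lev.png',np.hstack([cv2.resize(s[193:249,285:341],(380,380)),cv2.resize(s[143:199,324:380],(380,380))]))"
```

```text
t 1.0 p [ 0.3013 -0.604   0.2387] th -63.48 axis [-0.  0. -1.] open 0.0879 j5 -0.04 j0 -1.14 F [-0.3 -0.1 -0.6]
  spin 7 x -6.6
-> (0.5683, 0.1703, 0.18, -17.3) | 28 x [0.07, 0.03, -0.97]
-> (0.5683, 0.1703, 0.04, None) | 5 x [0.93, -0.0, -0.03]
```

View pics/lev.png

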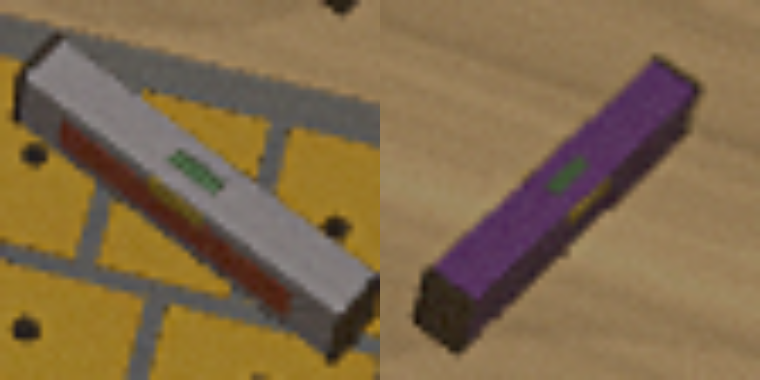

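Candidates for the level are the aluminium one with red sides on the slab (top px 194,184) and the purple look-alike on the bench (181,264). I choose the first, and the crop confirms it. The rest is the only single brown rest (358,220); the wood stack at the edge is not it.

Emit:
step_arm:
  increments:
    - [[0,0,0,-6.6],[0,0,0,-6.6],[0,0,0,-6.6],[0,0,0,-6.6],[0,0,0,-6.6],[0,0,0,-6.6],[0,0,0,-6.6]]
  grip: 0.7

```text
t: 1.58
ee_pos: [0.3014, -0.604, 0.2387]
eef_rot: [0.568, 0.421, -0.568, 0.421]
ft_force: [1.0, -0.4, -0.9]
opening: 0.0617
```

Emit:
step_arm:
  increments:
    - [[0.07,0.03,-0.97,0],[0.07,0.03,-0.97,0],[0.07,0.03,-0.97,0],[0.07,0.03,-0.97,0],[0.07,0.03,-0.97,0],[0.07,0.03,-0.97,0],[0.07,0.03,-0.97,0],[0.07,0.03,-0.97,0]]

```text
t: 2.25
ee_pos: [0.3776, -0.3825, 0.222]
eef_rot: [0.57, 0.419, -0.569, 0.419]
ft_force: [0.7, 0.8, 0.4]
opening: 0.0612
```

Emit:
step_arm:
  increments:
    - [[0.07,0.03,-0.97,0],[0.07,0.03,-0.97,0],[0.07,0.03,-0.97,0],[0.07,0.03,-0.97,0],[0.07,0.03,-0.97,0],[0.07,0.03,-0.97,0],[0.07,0.03,-0.97,0],[0.07,0.03,-0.97,0]]

```text
t: 2.92
ee_pos: [0.4538, -0.1624, 0.2053]
eef_rot: [0.57, 0.419, -0.569, 0.419]
ft_force: [1.2, -0.5, -0.4]
opening: 0.0617
```

Emit:
step_arm:
  increments:
    - [[0.07,0.03,-0.97,0],[0.07,0.03,-0.97,0],[0.07,0.03,-0.97,0],[0.07,0.03,-0.97,0],[0.07,0.03,-0.97,0],[0.07,0.03,-0.97,0],[0.07,0.03,-0.97,0],[0.07,0.03,-0.97,0]]

```text
t: 3.58
ee_pos: [0.5298, 0.0579, 0.1885]
eef_rot: [0.57, 0.419, -0.569, 0.419]
ft_force: [0.5, -0.4, 0.6]
opening: 0.062
```

Emit:
step_arm:
  increments:
    - [[0.07,0.03,-0.97,0],[0.07,0.03,-0.97,0],[0.07,0.03,-0.97,0],[0.07,0.03,-0.97,0],[0,0,0,0],[0,0,0,0],[0,0,0,0]]

```text
t: 4.17
ee_pos: [0.5672, 0.1662, 0.1797]
eef_rot: [-0.569, -0.419, 0.57, -0.419]
ft_force: [-0.4, 0.2, -0.4]
opening: 0.0619
```

```bash
python3 plan.py "(0.5683,0.1703,0.04,-17.3)"
```

```text
t 4.17 p [0.5672 0.1662 0.1797] th -17.24 axis [-6.e-04 -7.e-04 -1.e+00] open 0.0619 j5 0.54 j0 0.24 F [-0.4  0.2 -0.4]
  spin 1 x 0.06
-> (0.5683, 0.1703, 0.04, -17.3) | 5 x [0.93, -0.0, -0.03]
```

Emit:
step_arm:
  increments:
    - [[0.93,0,-0.03,0],[0.93,0,-0.03,0],[0.93,0,-0.03,0],[0.93,0,-0.03,0],[0.93,0,-0.03,0],[0,0,0,0]]

```text
t: 4.67
ee_pos: [0.5637, 0.1681, 0.0347]
eef_rot: [-0.566, -0.42, 0.573, -0.417]
ft_force: [-0.6, -1.3, -0.2]
opening: 0.0619
```

Emit:
step_arm:
  increments:
    - [[0,0,0,0],[0,0,0,0],[0,0,0,0],[0,0,0,0],[0,0,0,0],[0,0,0,0]]
  grip: 0
  newtons: 30

```text
t: 5.17
ee_pos: [0.5698, 0.1711, 0.0422]
eef_rot: [0.57, 0.419, -0.569, 0.419]
ft_force: [-1.3, 0.0, 6.2]
opening: 0.0279
```

Emit:
step_arm:
  increments:
    - [[-0.9,0,0,0],[-0.9,0,0,0],[-0.9,0,0,0],[-0.9,0,0,0],[-0.9,0,0,0],[0,0,0,0]]

```text
t: 5.67
ee_pos: [0.5725, 0.1719, 0.1821]
eef_rot: [0.573, 0.418, -0.566, 0.421]
ft_force: [1.9, 0.5, -0.8]
opening: 0.0281
```

```bash
python3 - <<'E'
from h import *
import pickle
import plan
p,M,s=plan.pose();plan.plan((0.4583,-0.3401,0.17,-91.8))
ims={c:snap(c,c+"_a") for c in("scene","top")}
z=p[2]-.04+.025
# fit level while held using network masks
ms={}
for c in ims:
    r=ctrl.regions_of("level",c)
    uv=proj(c,[[p[0],p[1],z+.03]])[0]
    r=[d for d in r if np.hypot(*(np.array(d["extent"][:2])-uv))<25]
    print(c,uv.round(),[(d["confidence"],np.round(d["extent"])) for d in r])
    if r: ms[c]=r[0]["mask"]
if ms: print(np.round(fit(ms,LEVEL,z,p[0],p[1],[1.27]),4))
cv2.imwrite("pics/a.png",cv2.resize(ims["scene"][150:300,220:420],(800,600)))
E
```

```text
t 5.67 p [0.5725 0.1719 0.1821] th -17.27 axis [ 0.0105  0.0027 -0.9999] open 0.0281 j5 0.55 j0 0.25 F [ 1.9  0.5 -0.8]
  spin 11 x 6.78
-> (0.4583, -0.3401, 0.17, -91.8) | 18 x [0.02, 0.95, 0.18]
scene [318. 196.] [(0.55, array([320., 198.,  61.,  54.]))]
top [186. 176.] [(0.41, array([197., 180.,  87.,  84.]))]
[0.5745 0.1705 1.288  1.0582]
```

View pics/a.png

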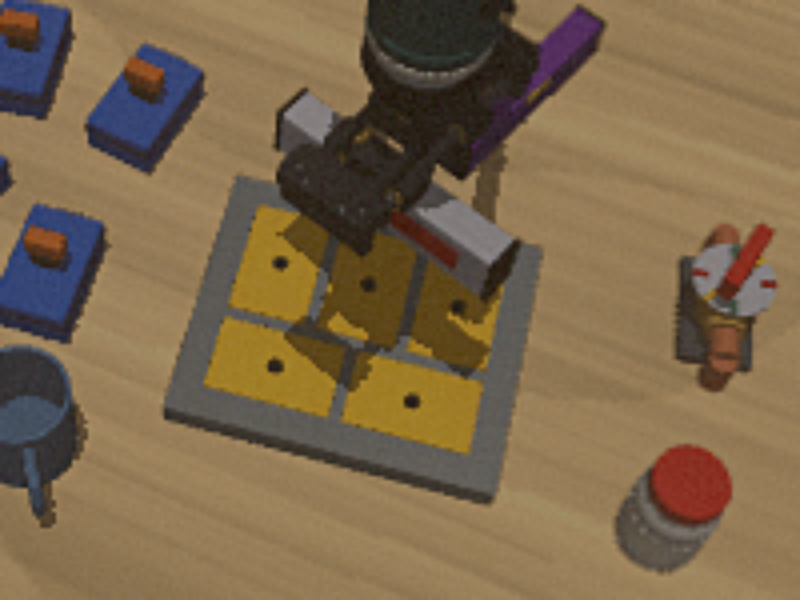

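Emit:
step_arm:
  increments:
    - [[0,0,0,6.8],[0,0,0,6.8],[0,0,0,6.8],[0,0,0,6.8],[0,0,0,6.8],[0,0,0,6.8],[0,0,0,6.8],[0,0,0,6.8]]

```text
t: 6.53
ee_pos: [0.567, 0.1704, 0.1721]
eef_rot: [-0.697, -0.11, 0.7, -0.111]
ft_force: [0.3, 0.1, -2.3]
opening: 0.0276
```

Emit:
step_arm:
  increments:
    - [[0,0,0,6.7],[0,0,0,6.7],[0,0,0,6.7],[0,0,0,0],[0,0,0,0]]

```text
t: 6.95
ee_pos: [0.5674, 0.1705, 0.1729]
eef_rot: [-0.706, 0.01, 0.708, 0.009]
ft_force: [0.2, -0.2, -2.8]
opening: 0.0279
```

```bash
python3 plan.py "(0.4583,-0.3401,0.17,-91.8)"
```

```text
t 6.95 p [0.5674 0.1705 0.1729] th -91.59 axis [-0.004 -0.001 -1.   ] open 0.0279 j5 1.85 j0 0.25 F [ 0.2 -0.2 -2.8]
  spin 1 x 0.21
-> (0.4583, -0.3401, 0.17, -91.8) | 18 x [0.01, 0.95, 0.17]
```

Emit:
step_arm:
  increments:
    - [[0,0.95,0.17,0.2],[0,0.95,0.17,0],[0,0.95,0.17,0],[0,0.95,0.17,0],[0,0.95,0.17,0],[0,0.95,0.17,0],[0,0.95,0.17,0],[0,0.95,0.17,0]]

```text
t: 7.62
ee_pos: [0.5191, -0.0568, 0.1744]
eef_rot: [-0.706, 0.011, 0.708, 0.011]
ft_force: [-0.1, 0.7, -2.0]
opening: 0.0276
```

Emit:
step_arm:
  increments:
    - [[0,0.95,0.17,0],[0,0.95,0.17,0],[0,0.95,0.17,0],[0,0.95,0.17,0],[0,0.95,0.17,0],[0,0.95,0.17,0],[0,0.95,0.17,0],[0,0.95,0.17,0]]

```text
t: 8.28
ee_pos: [0.4705, -0.2831, 0.1744]
eef_rot: [-0.707, 0.011, 0.708, 0.011]
ft_force: [0.6, 0.7, -2.4]
opening: 0.0273
```

Emit:
step_arm:
  increments:
    - [[0,0.95,0.17,0],[0,0.95,0.17,0],[0,0,0,0],[0,0,0,0],[0,0,0,0],[0,0,0,0]]

```text
t: 8.78
ee_pos: [0.4593, -0.3375, 0.1747]
eef_rot: [-0.707, 0.011, 0.707, 0.012]
ft_force: [0.3, -0.8, -1.3]
opening: 0.0276
```

```bash
python3 plan.py "(0.4583,-0.3401,0.075,-91.8)"
python3 - <<'E'
from h import *
ims={c:snap(c,c+"_b") for c in("scene","top")}
cv2.imwrite("pics/b.png",np.hstack([cv2.resize(ims["scene"][90:190,130:230],(400,400)),cv2.resize(ims["top"][160:270,310:420],(400,400))]))
E
```

```text
t 8.78 p [ 0.4593 -0.3375  0.1747] th -91.88 axis [-0.001   0.0013 -1.    ] open 0.0276 j5 0.93 j0 -0.68 F [ 0.3 -0.8 -1.3]
  spin 1 x -0.08
-> (0.4583, -0.3401, 0.075, -91.8) | 4 x [0.83, 0.02, 0.01]
```

View pics/b.png

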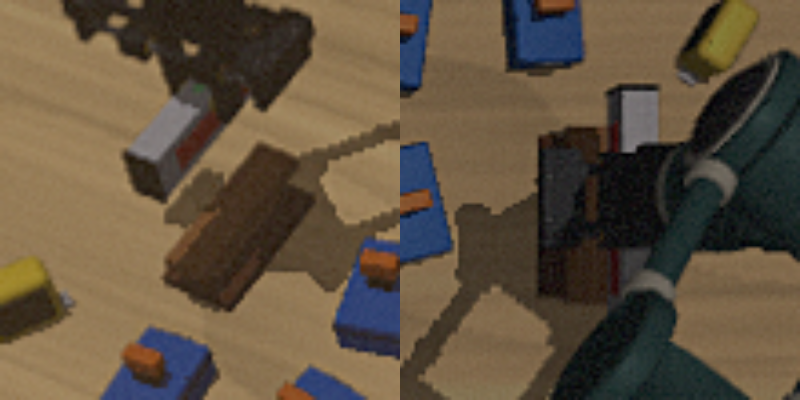

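Emit:
step_arm:
  increments:
    - [[0.84,0.02,0.01,0],[0.84,0.02,0.01,0],[0.84,0.02,0.01,0],[0.84,0.02,0.01,0],[0,0,0,0],[0,0,0,0],[0,0,0,0]]

```text
t: 9.47
ee_pos: [0.4591, -0.3411, 0.0759]
eef_rot: [0.707, -0.012, -0.707, -0.012]
ft_force: [0.4, 0.1, -1.6]
opening: 0.0277
```

```bash
python3 plan.py "(0.4583,-0.3401,0.068,-91.8)"
```

```text
t 9.47 p [ 0.4591 -0.3411  0.0759] th -91.92 axis [ 0.0013 -0.001  -1.    ] open 0.0277 j5 0.92 j0 -0.68 F [ 0.4  0.1 -1.6]
  spin 1 x -0.12
-> (0.4583, -0.3401, 0.068, -91.8) | 1 x [0.26, -0.03, 0.03]
```

Emit:
step_arm:
  increments:
    - [[0.1,0,0.02,0],[0.1,-0.03,0,0],[0.08,0,0,0],[0,0,0,0],[0,0,0,0],[0,0,0,0]]

```text
t: 9.97
ee_pos: [0.4584, -0.3407, 0.0672]
eef_rot: [0.708, -0.013, -0.706, -0.012]
ft_force: [0.6, 1.0, 1.6]
opening: 0.0279
```

Emit:
step_arm:
  increments:
    - [[0,0,0,0],[0,0,0,0],[0,0,0,0],[0,0,0,0]]
  grip: 0.6

```text
t: 10.3
ee_pos: [0.4574, -0.3401, 0.0661]
eef_rot: [-0.707, 0.012, 0.707, 0.012]
ft_force: [-0.2, 0.2, -0.2]
opening: 0.0514
```

Emit:
step_arm:
  increments:
    - [[-0.3,0,0,0],[-0.6,0,0,0],[-1,0,0,0],[-1,0,0,0],[-1,0,0,0],[0,0,0,0]]

```text
t: 10.8
ee_pos: [0.461, -0.343, 0.1913]
eef_rot: [0.71, -0.015, -0.704, -0.01]
ft_force: [1.3, -1.2, 1.0]
opening: 0.0532
```

```bash
python3 plan.py "(0.4525,0.4151,0.18,78.5)"
```

```text
t 10.8 p [ 0.461  -0.343   0.1913] th -91.99 axis [ 0.0096 -0.0078 -0.9999] open 0.0532 j5 0.92 j0 -0.68 F [ 1.3 -1.2  1. ]
  spin 2 x 4.75
-> (0.4525, 0.4151, 0.18, 78.5) | 25 x [0.01, -0.99, 0.21]
```

Emit:
step_arm:
  increments:
    - [[0,0,0,-7.1],[0,0,0,-7.1],[0,0,0,-7.1],[0,0,0,-7.1],[0,0,0,-7.1],[0,0,0,-7.1],[0,0,0,-7.1],[0,0,0,-7.1]]

```text
t: 11.47
ee_pos: [0.4573, -0.34, 0.1831]
eef_rot: [-0.627, -0.328, 0.627, -0.327]
ft_force: [0.3, 0.6, 0.2]
opening: 0.053
```

Emit:
step_arm:
  increments:
    - [[0,0,0,-7.1],[0,0,0,-7.1],[0,0,0,-7.1],[0,0,0,-7.1],[0,0,0,-7.1],[0,0,0,-7.1],[0,0,0,-7.1],[0,0,0,-7.1]]

```text
t: 12.13
ee_pos: [0.4573, -0.34, 0.1831]
eef_rot: [0.396, 0.586, -0.396, 0.586]
ft_force: [-1.3, -0.6, -0.1]
opening: 0.0526
```

Emit:
step_arm:
  increments:
    - [[0,0,0,-7.1],[0,0,0,-7.1],[0,0,0,-7.1],[0,0,0,-7.1],[0,0,0,-7.1],[0,0,0,-7.1],[0,0,0,-7.1],[0,0,0,-7.1]]

```text
t: 12.8
ee_pos: [0.4573, -0.34, 0.1831]
eef_rot: [0.069, 0.704, -0.069, 0.704]
ft_force: [-0.1, -0.9, -1.0]
opening: 0.0528
```

Emit:
step_arm:
  increments:
    - [[0,0,0,0],[0,0,0,0]]

```text
t: 12.97
ee_pos: [0.4574, -0.34, 0.1831]
eef_rot: [0.073, 0.703, -0.073, 0.703]
ft_force: [-1.2, 0.4, 0.5]
opening: 0.0529
```

```bash
python3 plan.py "(0.4525,0.4151,0.18,78.5)"
python3 - <<'E'
from h import *
ims={c:snap(c,c+"_c") for c in("scene","top")}
cv2.imwrite("pics/c.png",np.hstack([cv2.resize(ims["scene"][90:190,130:230],(400,400)),cv2.resize(ims["top"][160:270,310:420],(400,400))]))
E
```

```text
t 12.97 p [ 0.4574 -0.34    0.1831] th 78.22 axis [-3.e-04  2.e-04 -1.e+00] open 0.0529 j5 -2.05 j0 -0.68 F [-1.2  0.4  0.5]
  spin 1 x -0.28
-> (0.4525, 0.4151, 0.18, 78.5) | 25 x [0.0, 0.99, -0.21]
```

View pics/c.png

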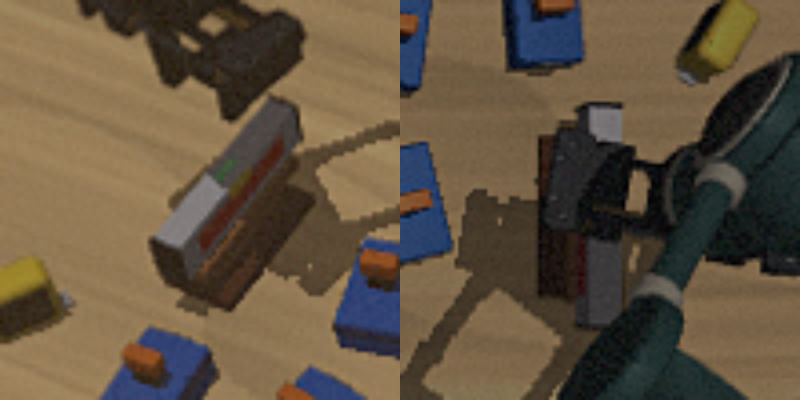

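The level now stands on the rest (scene crop about 225,190). Next is the valve.

Emit:
step_arm:
  increments:
    - [[0,0.99,-0.21,0],[0,0.99,-0.21,0],[0,0.99,-0.21,0],[0,0.99,-0.21,0],[0,0.99,-0.21,0],[0,0.99,-0.21,0],[0,0.99,-0.21,0],[0,0.99,-0.21,0]]

```text
t: 13.73
ee_pos: [0.4557, -0.0959, 0.1834]
eef_rot: [0.072, 0.703, -0.072, 0.704]
ft_force: [0.4, -0.4, 0.1]
opening: 0.0528
```

Emit:
step_arm:
  increments:
    - [[0,0.99,-0.21,0],[0,0.99,-0.21,0],[0,0.99,-0.21,0],[0,0.99,-0.21,0],[0,0.99,-0.21,0],[0,0.99,-0.21,0],[0,0.99,-0.21,0],[0,0.99,-0.21,0]]

```text
t: 14.4
ee_pos: [0.454, 0.1471, 0.1834]
eef_rot: [0.072, 0.703, -0.072, 0.704]
ft_force: [0.8, 0.8, -0.3]
opening: 0.0529
```

Emit:
step_arm:
  increments:
    - [[0,0.99,-0.21,0],[0,0.99,-0.21,0],[0,0.99,-0.21,0],[0,0.99,-0.21,0],[0,0.99,-0.21,0],[0,0.99,-0.21,0],[0,0.99,-0.21,0],[0,0.99,-0.21,0]]

```text
t: 15.07
ee_pos: [0.4523, 0.39, 0.1832]
eef_rot: [0.072, 0.703, -0.072, 0.703]
ft_force: [1.4, 0.4, 0.0]
opening: 0.0528
```

Emit:
step_arm:
  increments:
    - [[0,0.99,-0.21,0],[0,0,0,0],[0,0,0,0],[0,0,0,0],[0,0,0,0]]

```text
t: 15.48
ee_pos: [0.4523, 0.4177, 0.183]
eef_rot: [0.072, 0.704, -0.072, 0.703]
ft_force: [-0.9, -0.4, -1.2]
opening: 0.0529
```

```bash
python3 plan.py "(0.4525,0.4151,0.07,78.5)"
```

```text
t 15.48 p [0.4523 0.4177 0.183 ] th 78.34 axis [-4.e-04 -9.e-04 -1.e+00] open 0.0529 j5 -0.66 j0 0.71 F [-0.9 -0.4 -1.2]
  spin 1 x -0.16
-> (0.4525, 0.4151, 0.07, 78.5) | 4 x [0.94, -0.02, 0.01]
```

Emit:
step_arm:
  increments:
    - [[0.9,-0.02,0.01,0],[0.9,-0.02,0.01,0],[0.9,-0.02,0.01,0],[0.6,-0.02,0,0],[0.3,0,0,0],[0.05,0,0,0],[0,0,0,0],[0,0,0,0]]

```text
t: 16.15
ee_pos: [0.4538, 0.4167, 0.0753]
eef_rot: [0.072, 0.703, -0.071, 0.704]
ft_force: [-0.2, -0.2, 0.4]
opening: 0.053
```

Emit:
step_arm:
  increments:
    - [[0,0,0,0],[0,0,0,0],[0,0,0,0],[0,0,0,0],[0,0,0,0],[0,0,0,0]]
  grip: 0

```text
t: 16.65
ee_pos: [0.4524, 0.4147, 0.0739]
eef_rot: [0.07, 0.704, -0.072, 0.703]
ft_force: [-1.4, -12.8, 9.0]
opening: 0.0151
```

```bash
python3 plan.py "(0.4525,0.4151,0.072,13.7)"
```

```text
t 16.65 p [0.4524 0.4147 0.0739] th 78.48 axis [-0.0011 -0.0038 -1.    ] open 0.0151 j5 -0.67 j0 0.7 F [ -1.4 -12.8   9. ]
  spin 10 x 6.48
-> (0.4525, 0.4151, 0.072, 13.7) | 1 x [0.06, 0.01, -0.01]
```

Emit:
step_arm:
  increments:
    - [[0,-0.07,0,3],[0,0,0,6],[0,0,0,6],[0,0,0,6],[0,0,0,6],[0,0,0,6],[0,0,0,6],[0,0,0,6]]

```text
t: 17.32
ee_pos: [0.4524, 0.4141, 0.0739]
eef_rot: [0.336, 0.622, -0.337, 0.622]
ft_force: [0.4, -1.0, 2.1]
opening: 0.0137
```

Emit:
step_arm:
  increments:
    - [[0,0,0,6],[0,0,0,6],[0,0,0,5],[0,0,0,2],[0,0,0,0],[0,0,0,0],[0,0,0,0]]

```text
t: 17.9
ee_pos: [0.4524, 0.4141, 0.0739]
eef_rot: [0.433, 0.559, -0.433, 0.559]
ft_force: [0.3, -1.7, 3.0]
opening: 0.0138
```

```bash
python3 plan.py; python3 -c "
from station import ctrl
print(ctrl.read_state()['ft_torque'])"
```

```text
t 17.9 p [0.4524 0.4141 0.0739] th 14.47 axis [ 0.e+00 -3.e-04 -1.e+00] open 0.0138 j5 0.45 j0 0.7 F [ 0.3 -1.7  3. ]
[-0.3274243   0.07874025 -0.07653711]
```

Emit:
step_arm:
  increments:
    - [[0,0,0,2],[0,0,0,0],[0,0,0,0],[0,0,0,0]]

```text
t: 18.23
ee_pos: [0.4524, 0.4142, 0.0739]
eef_rot: [0.442, 0.551, -0.443, 0.552]
ft_force: [-0.5, -2.8, 3.9]
opening: 0.014
```

```bash
python3 plan.py; python3 -c "
from station import ctrl
print(ctrl.read_state()['ft_torque'])"
```

```text
t 18.23 p [0.4524 0.4142 0.0739] th 12.52 axis [ 3.e-04 -3.e-04 -1.e+00] open 0.014 j5 0.48 j0 0.7 F [-0.5 -2.8  3.9]
[-0.36976452  0.04767445  0.43728046]
```

The wrist torque about z rose from about 0 to 0.44 N m, so the handle is on its stop.

Emit:
step_arm:
  increments:
    - [[0,0,0,0],[0,0,0,0],[0,0,0,0],[0,0,0,0]]
  grip: 0.6

```text
t: 18.57
ee_pos: [0.4522, 0.4144, 0.0734]
eef_rot: [0.443, 0.551, -0.443, 0.551]
ft_force: [-0.2, 0.6, 0.6]
opening: 0.038
```

Emit:
step_arm:
  increments:
    - [[-0.6,0,0,0],[-1,0,0,0],[-1,0,0,0],[-1,0,0,0],[0,0,-1,0],[0,0,-1,0],[0,0,0,0]]

```text
t: 19.15
ee_pos: [0.4389, 0.4774, 0.1831]
eef_rot: [0.444, 0.552, -0.441, 0.551]
ft_force: [0.2, -0.7, 0.5]
opening: 0.053
```

```bash
cat >> h.py <<'E'
def orange(im):
    h=cv2.cvtColor(im,cv2.COLOR_BGR2HSV).astype(int);H,S,V=h[...,0],h[...,1],h[...,2]
    return (H>=5)&(H<14)&(S>165)&(V>70)
def cases(ims,z=0,skip=None):
    b=casemask(ims["top"]);n,L,st,ce=cv2.connectedComponentsWithStats(np.uint8(b));out=[]
    for i in range(1,n):
        if 300<st[i,4]<1500 and 100<ce[i][1]<300:
            g=unproj("top",ce[i],.03)[0]
            best=None
            for zz in (0,.025):
                try:
                    q,m=fitcase({"top":ims["top"]},g[0],g[1],zz,[0,.2,-.2])
                except Exception as e: continue
                if best is None or zz==0: pass
                out.append((ce[i].round(),zz,np.round(q,4)))
    return out
E
python3 - <<'E'
from h import *
ims={c:snap(c,c+"_d") for c in("scene","top")}
for o in cases(ims):
  if o[1]==0 : print(o)
cv2.imwrite("pics/d.png",np.hstack([cv2.resize(ims["scene"][200:250,375:425],(400,400),interpolation=2),cv2.resize(ims["top"][195:245,95:145],(400,400),interpolation=2)]))
cv2.imwrite("pics/dt.png",cv2.resize(ims["top"],(800,600)))
E
```

```text
(array([271., 159.]), 0, array([ 0.6491, -0.0667,  0.1164,  0.0799]))
(array([348., 163.]), 0, array([ 0.6368, -0.311 ,  0.0686,  0.1437]))
(array([307., 168.]), 0, array([ 0.6209, -0.179 , -0.1705,  0.1268]))
(array([273., 215.]), 0, array([ 0.4737, -0.0683, -0.1027,  0.056 ]))
(array([311., 216.]), 0, array([ 0.471 , -0.1869,  0.2352,  0.0685]))
```

View pics/d.png

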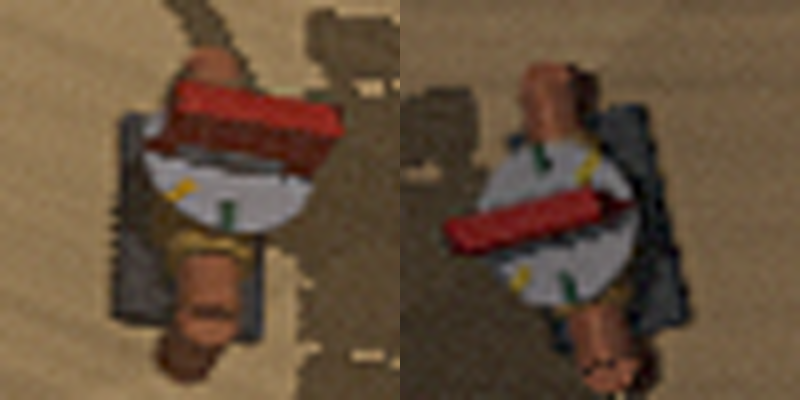

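View pics/dt.png

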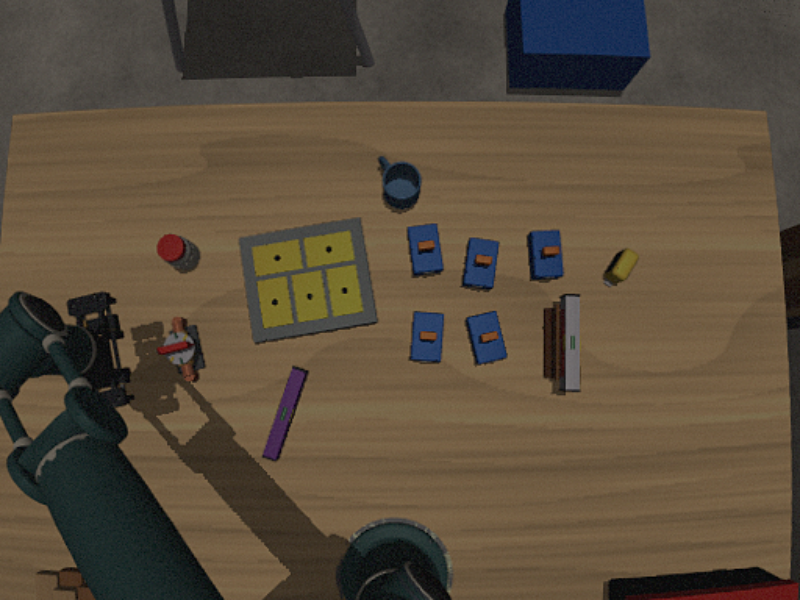

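```bash
python3 - <<'E'
from h import *
ims={c:cv2.imread(f"pics/{c}_d.png") for c in("scene","top")}
a=.1645;Rm=np.array([[np.cos(a),-np.sin(a)],[np.sin(a),np.cos(a)]])
S=[Rm@s+[.5898,.1698] for s in [(-.035,-.07),(-.035,0),(-.035,.07),(.0525,-.0525),(.0525,.0525)]]
for c in ims:
    g=cv2.cvtColor(ims[c],cv2.COLOR_BGR2GRAY).astype(float)
    for s in S:
        u,v=proj(c,[[*s,.025]])[0];i,j=int(round(u)),int(round(v));w=g[j-6:j+7,i-6:i+7];k=np.clip(np.median(w)-15-w,0,None)
        yy,xx=np.mgrid[j-6:j+7,i-6:i+7];p=unproj(c,[(k*xx).sum()/k.sum(),(k*yy).sum()/k.sum()],.025)[0][:2];print(c,s.round(4),p.round(4),((p-s)*1000).round(1))
for c in ims: ctrl.camera(c)
ms={}
for c in ims:
    for d in ctrl.regions_of("level",c):
        uv=proj(c,[[.4583,-.3401,.075]])[0]
        if np.hypot(*(np.array(d["extent"][:2])-uv))<10: ms[c]=d["mask"];break
for k in [[c] for c in ms]+[list(ms)]:
    print(k,np.round(fit({c:ms[c] for c in k},LEVEL,.05,.4583,-.3401,[-.03]),4))
E
python3 plan.py "(0.4737,-0.0684,0.19,-4)"
```

```text
scene [0.5667 0.095 ] [0.5664 0.094 ] [-0.4 -1. ]
scene [0.5553 0.1641] [0.5552 0.1633] [-0.1 -0.8]
scene [0.5438 0.2331] [0.5435 0.2322] [-0.3 -0.9]
scene [0.6502 0.1266] [0.6499 0.1257] [-0.3 -0.9]
scene [0.633  0.2302] [0.6332 0.2287] [ 0.2 -1.5]
top [0.5667 0.095 ] [0.5668 0.0941] [ 0.1 -0.9]
top [0.5553 0.1641] [0.5555 0.1636] [ 0.3 -0.5]
top [0.5438 0.2331] [0.5447 0.233 ] [ 0.9 -0.1]
top [0.6502 0.1266] [0.65  0.126] [-0.2 -0.6]
top [0.633  0.2302] [0.6335 0.2291] [ 0.5 -1.1]
['scene'] [ 0.4555 -0.3411 -0.0304  0.0789]
['top'] [ 0.4569 -0.3402 -0.0293  0.0458]
['scene', 'top'] [ 0.4561 -0.3405 -0.0335  0.0661]
t 19.45 p [0.4394 0.4717 0.1809] th 12.37 axis [-9.0e-04 -1.3e-03 -1.0e+00] open 0.0529 j5 0.57 j0 0.78 F [0.7 0.1 0.3]
  spin 3 x 5.46
-> (0.4737, -0.0684, 0.19, -4) | 18 x [-0.02, 0.13, 0.99]
```

Emit:
step_arm:
  increments:
    - [[0,0,0,5.5],[0,0,0,5.5],[0,0,0,5.5],[-0.02,0.13,0.99,0],[-0.02,0.13,0.99,0],[-0.02,0.13,0.99,0],[-0.02,0.13,0.99,0],[-0.02,0.13,0.99,0]]

```text
t: 20.12
ee_pos: [0.4481, 0.3211, 0.1844]
eef_rot: [-0.517, -0.482, 0.518, -0.482]
ft_force: [0.4, -0.7, -0.3]
opening: 0.0529
```

Emit:
step_arm:
  increments:
    - [[-0.02,0.13,0.99,0],[-0.02,0.13,0.99,0],[-0.02,0.13,0.99,0],[-0.02,0.13,0.99,0],[-0.02,0.13,0.99,0],[-0.02,0.13,0.99,0],[-0.02,0.13,0.99,0],[-0.02,0.13,0.99,0]]

```text
t: 20.78
ee_pos: [0.4619, 0.082, 0.1894]
eef_rot: [-0.518, -0.482, 0.518, -0.482]
ft_force: [0.6, -0.3, -0.9]
opening: 0.0527
```

Emit:
step_arm:
  increments:
    - [[-0.02,0.13,0.99,0],[-0.02,0.13,0.99,0],[-0.02,0.13,0.99,0],[-0.02,0.13,0.99,0],[-0.02,0.13,0.99,0],[0,0,0,0],[0,0,0,0],[0,0,0,0]]

```text
t: 21.45
ee_pos: [0.4708, -0.0655, 0.1922]
eef_rot: [-0.518, -0.482, 0.518, -0.481]
ft_force: [0.5, 1.3, 0.1]
opening: 0.053
```

```bash
python3 plan.py "(0.4737,-0.0684,0.05,-4)"
```

```text
t 21.45 p [ 0.4708 -0.0655  0.1922] th -4.18 axis [-6.e-04  6.e-04 -1.e+00] open 0.053 j5 -0.12 j0 -0.19 F [0.5 1.3 0.1]
  spin 1 x -0.18
-> (0.4737, -0.0684, 0.05, -4) | 5 x [0.95, 0.02, 0.02]
```

Emit:
step_arm:
  increments:
    - [[1,0.02,0.02,0],[1,0.02,0.02,0],[1,0.02,0.02,0],[1,0.02,0.02,0],[0.5,0.02,0.02,0],[0.25,0,0,0],[0,0,0,0],[0,0,0,0]]

```text
t: 22.12
ee_pos: [0.4744, -0.0678, 0.0503]
eef_rot: [0.517, 0.482, -0.517, 0.482]
ft_force: [-0.1, -0.4, 0.5]
opening: 0.0528
```

Emit:
step_arm:
  increments:
    - [[0,0,0,0],[0,0,0,0],[0,0,0,0],[0,0,0,0],[0,0,0,0],[0,0,0,0]]
  grip: 0

```text
t: 22.62
ee_pos: [0.4742, -0.0687, 0.0504]
eef_rot: [0.518, 0.482, -0.518, 0.482]
ft_force: [-0.5, -0.4, 2.3]
opening: 0.0159
```

Emit:
step_arm:
  increments:
    - [[-0.6,0,0,0],[-0.9,0,0,0],[-0.9,0,0,0],[-0.9,0,0,0],[-0.9,0,0,0],[0,0,0,0],[0,0,0,0],[0,0,0,0]]

```text
t: 23.28
ee_pos: [0.4731, -0.0684, 0.1744]
eef_rot: [-0.517, -0.483, 0.518, -0.481]
ft_force: [-0.7, -0.7, -2.9]
opening: 0.0153
```

```bash
python3 plan.py "(0.5440,0.2325,0.18,9.4)"
```

```text
t 23.28 p [ 0.4731 -0.0684  0.1744] th -4.09 axis [-2.3e-03  5.0e-04 -1.0e+00] open 0.0153 j5 -0.12 j0 -0.2 F [-0.7 -0.7 -2.9]
  spin 2 x -6.74
-> (0.544, 0.2325, 0.18, 9.4) | 10 x [-0.02, 0.4, -0.95]
```

Emit:
step_arm:
  increments:
    - [[0,0,0,-6.7],[0,0,0,-6.7],[-0.02,0.4,-0.95,0],[-0.02,0.4,-0.95,0],[-0.02,0.4,-0.95,0],[-0.02,0.4,-0.95,0],[-0.02,0.4,-0.95,0],[-0.02,0.4,-0.95,0]]

```text
t: 23.95
ee_pos: [0.5157, 0.1129, 0.1764]
eef_rot: [0.456, 0.54, -0.459, 0.538]
ft_force: [0.0, 0.1, -2.2]
opening: 0.0155
```

Emit:
step_arm:
  increments:
    - [[-0.02,0.4,-0.95,0],[-0.02,0.4,-0.95,0],[-0.02,0.4,-0.95,0],[-0.02,0.4,-0.95,0],[0,0,0,0],[0,0,0,0],[0,0,0,0]]

```text
t: 24.53
ee_pos: [0.5448, 0.2314, 0.1792]
eef_rot: [0.456, 0.54, -0.459, 0.538]
ft_force: [0.6, -0.5, -2.9]
opening: 0.0157
```

```bash
python3 plan.py "(0.5440,0.2325,0.08,9.4)"
```

```text
t 24.53 p [0.5448 0.2314 0.1792] th 9.36 axis [-0.0047 -0.0023 -1.    ] open 0.0157 j5 0.2 j0 0.36 F [ 0.6 -0.5 -2.9]
  spin 1 x -0.04
-> (0.544, 0.2325, 0.08, 9.4) | 4 x [0.83, -0.0, -0.01]
```

Emit:
step_arm:
  increments:
    - [[0.9,0,0,0],[0.9,0,0,0],[0.9,0,0,0],[0.5,0,0,0],[0.15,0,0,0],[0,0,0,0],[0,0,0,0],[0,0,0,0]]

```text
t: 25.2
ee_pos: [0.5477, 0.232, 0.083]
eef_rot: [0.459, 0.538, -0.457, 0.539]
ft_force: [-0.7, 0.2, -2.9]
opening: 0.0155
```

```bash
python3 plan.py "(0.5440,0.2325,0.0754,9.4)"
```

```text
t 25.2 p [0.5477 0.232  0.083 ] th 9.28 axis [ 2.5e-03  9.0e-04 -1.0e+00] open 0.0155 j5 0.2 j0 0.36 F [-0.7  0.2 -2.9]
  spin 1 x -0.12
-> (0.544, 0.2325, 0.0754, 9.4) | 1 x [0.25, -0.12, -0.04]
```

Emit:
step_arm:
  increments:
    - [[0.1,-0.06,-0.02,0],[0.08,0,0,0],[0.05,0,0,0],[0,0,0,0],[0,0,0,0]]

```text
t: 25.62
ee_pos: [0.545, 0.2325, 0.0755]
eef_rot: [0.458, 0.539, -0.457, 0.539]
ft_force: [-0.6, -0.9, 2.3]
opening: 0.0156
```

```bash
python3 plan.py "(0.5440,0.2325,0.0754,9.4)"
```

```text
t 25.62 p [0.545  0.2325 0.0755] th 9.33 axis [ 9.e-04  3.e-04 -1.e+00] open 0.0156 j5 0.2 j0 0.36 F [-0.6 -0.9  2.3]
  spin 1 x -0.07
-> (0.544, 0.2325, 0.0754, 9.4) | 1 x [0.0, -0.03, -0.0]
```

In contact and 1 mm off. I release and lift.

Emit:
step_arm:
  increments:
    - [[0,0,0,0],[0,0,0,0],[0,0,0,0],[0,0,0,0]]
  grip: 0.45

```text
t: 25.95
ee_pos: [0.5447, 0.2325, 0.0746]
eef_rot: [0.458, 0.539, -0.458, 0.539]
ft_force: [-0.5, -0.2, 0.2]
opening: 0.0389
```

Emit:
step_arm:
  increments:
    - [[-0.5,0,0,0],[-0.9,0,0,0],[-0.9,0,0,0],[-0.9,0,0,0],[-0.5,0,0,0],[0,0,0,0],[0,0,0,0]]

```text
t: 26.53
ee_pos: [0.5453, 0.2326, 0.1864]
eef_rot: [0.458, 0.539, -0.457, 0.539]
ft_force: [0.1, -0.0, -0.4]
opening: 0.0396
```

```bash
python3 plan.py "(0.471,-0.1867,0.18,14.5)"
python3 - <<'E'
from h import *
ims={c:snap(c,c+"_e") for c in("scene","top")}
for o in cases(ims):print(o)
q,m=fitcase({"scene":ims["scene"]},.544,.2325,.025,[.16]);print(np.round(q,4))
cv2.imwrite("pics/e.png",cv2.resize(ims["scene"][100:300,150:420],(800,592)))
E
```

```text
t 26.53 p [0.5453 0.2326 0.1864] th 9.32 axis [ 2.2e-03  8.0e-04 -1.0e+00] open 0.0396 j5 0.2 j0 0.36 F [ 0.1 -0.  -0.4]
  spin 1 x -5.18
-> (0.471, -0.1867, 0.18, 14.5) | 13 x [0.02, -0.45, 0.99]
(array([271., 159.]), 0, array([ 0.6489, -0.0669,  0.1214,  0.0682]))
(array([271., 159.]), 0.025, array([ 0.6442, -0.0657,  0.1185,  0.1013]))
(array([348., 162.]), 0, array([ 0.6387, -0.3108,  0.0022,  0.127 ]))
(array([348., 162.]), 0.025, array([ 0.6315, -0.3042, -0.0027,  0.1718]))
(array([307., 168.]), 0, array([ 0.6211, -0.1789, -0.1611,  0.0994]))
(array([307., 168.]), 0.025, array([ 0.6154, -0.1751, -0.1605,  0.1396]))
(array([311., 215.]), 0, array([ 0.471 , -0.1864,  0.2351,  0.0663]))
(array([311., 215.]), 0.025, array([ 0.4696, -0.1824,  0.226 ,  0.0962]))
[0.4907 0.2858 0.16   1.    ]
```

View pics/e.png

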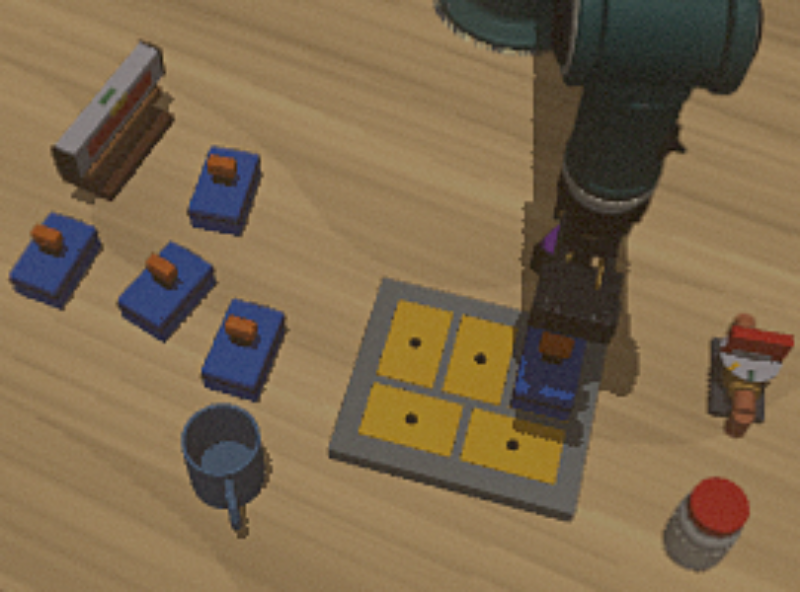

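The first case sits on the left slot of the row of three. Next case: (0.471, -0.187).

Emit:
step_arm:
  increments:
    - [[0,0,0,-5.2],[0.02,-0.45,0.99,0],[0.02,-0.45,0.99,0],[0.02,-0.45,0.99,0],[0.02,-0.45,0.99,0],[0.02,-0.45,0.99,0],[0.02,-0.45,0.99,0],[0.02,-0.45,0.99,0]]

```text
t: 27.3
ee_pos: [0.5032, 0.0061, 0.179]
eef_rot: [0.432, 0.56, -0.434, 0.558]
ft_force: [0.2, -0.4, 0.6]
opening: 0.0395
```

Emit:
step_arm:
  increments:
    - [[0.02,-0.45,0.99,0],[0.02,-0.45,0.99,0],[0.02,-0.45,0.99,0],[0.02,-0.45,0.99,0],[0.02,-0.45,0.99,0],[0.02,-0.45,0.99,0],[0,0,0,0],[0,0,0,0]]

```text
t: 27.97
ee_pos: [0.4699, -0.1863, 0.1757]
eef_rot: [0.434, 0.56, -0.434, 0.557]
ft_force: [0.7, 0.1, -0.3]
opening: 0.0395
```

Emit:
step_arm:
  increments:
    - [[0,0,0,0],[0,0,0,0]]

```text
t: 28.13
ee_pos: [0.471, -0.1842, 0.1767]
eef_rot: [0.433, 0.56, -0.433, 0.559]
ft_force: [-0.8, 0.3, -0.2]
opening: 0.0396
```

```bash
python3 plan.py "(0.471,-0.1866,0.05,14.5)"
```

```text
t 28.13 p [ 0.471  -0.1842  0.1767] th 14.56 axis [-0.0019  0.0013 -1.    ] open 0.0396 j5 -0.68 j0 -0.42 F [-0.8  0.3 -0.2]
  spin 1 x 0.06
-> (0.471, -0.1866, 0.05, 14.5) | 5 x [0.84, -0.0, 0.02]
```

Emit:
step_arm:
  increments:
    - [[0.9,0,0.02,0],[0.9,0,0.02,0],[0.9,0,0.02,0],[0.9,0,0.02,0],[0.4,0,0,0],[0.22,0,0,0],[0,0,0,0],[0,0,0,0]]

```text
t: 28.8
ee_pos: [0.4729, -0.1875, 0.052]
eef_rot: [0.433, 0.559, -0.432, 0.56]
ft_force: [-0.2, 1.2, 0.1]
opening: 0.0394
```

Emit:
step_arm:
  increments:
    - [[0,0,0,0],[0,0,0,0],[0,0,0,0],[0,0,0,0],[0,0,0,0]]
  grip: 0

```text
t: 29.22
ee_pos: [0.4726, -0.1882, 0.0523]
eef_rot: [0.433, 0.559, -0.433, 0.56]
ft_force: [-2.1, -0.8, 5.4]
opening: 0.0156
```

Emit:
step_arm:
  increments:
    - [[-0.6,0,0,0],[-0.9,0,0,0],[-0.9,0,0,0],[-0.9,0,0,0],[-0.9,0,0,0],[0,0,0,0],[0,0,0,0],[0,0,0,0]]

```text
t: 29.88
ee_pos: [0.4709, -0.1872, 0.1753]
eef_rot: [0.433, 0.56, -0.433, 0.558]
ft_force: [-0.4, 0.5, -4.2]
opening: 0.0156
```

```bash
python3 plan.py "(0.5554,0.1635,0.18,9.4)"
```

```text
t 29.88 p [ 0.4709 -0.1872  0.1753] th 14.51 axis [-0.0024  0.0012 -1.    ] open 0.0156 j5 -0.68 j0 -0.43 F [-0.4  0.5 -4.2]
  spin 1 x 5.11
-> (0.5554, 0.1635, 0.18, 9.4) | 12 x [-0.01, 0.39, -0.92]
```

Emit:
step_arm:
  increments:
    - [[0,0,0,5.1],[-0.01,0.39,-0.92,0],[-0.01,0.39,-0.92,0],[-0.01,0.39,-0.92,0],[-0.01,0.39,-0.92,0],[-0.01,0.39,-0.92,0],[-0.01,0.39,-0.92,0],[-0.01,0.39,-0.92,0]]

```text
t: 30.55
ee_pos: [0.5193, 0.0177, 0.1759]
eef_rot: [0.456, 0.541, -0.459, 0.538]
ft_force: [-0.4, -0.0, -3.2]
opening: 0.0157
```

Emit:
step_arm:
  increments:
    - [[-0.01,0.39,-0.92,0],[-0.01,0.39,-0.92,0],[-0.01,0.39,-0.92,0],[-0.01,0.39,-0.92,0],[-0.01,0.39,-0.92,0],[0,0,0,0],[0,0,0,0],[0,0,0,0]]

```text
t: 31.22
ee_pos: [0.5546, 0.1615, 0.178]
eef_rot: [0.455, 0.54, -0.459, 0.539]
ft_force: [0.7, 0.1, -3.2]
opening: 0.016
```

Emit:
step_arm:
  increments:
    - [[0.5,0,0,0],[0.7,0,0,0],[0.7,0,0,0],[0.5,0,0,0],[0,0,0,0],[0,0,0,0],[0,0,0,0],[0,0,0,0]]

```text
t: 31.88
ee_pos: [0.5575, 0.1617, 0.1102]
eef_rot: [0.458, 0.539, -0.457, 0.54]
ft_force: [-0.4, 0.0, -2.6]
opening: 0.0159
```

```bash
python3 plan.py "(0.5554,0.1635,0.0773,9.4)"
```

```text
t 31.88 p [0.5575 0.1617 0.1102] th 9.37 axis [ 2.4e-03  5.0e-04 -1.0e+00] open 0.0159 j5 0.08 j0 0.24 F [-0.4  0.  -2.6]
  spin 1 x -0.03
-> (0.5554, 0.1635, 0.0773, 9.4) | 2 x [0.55, -0.03, -0.03]
```

Emit:
step_arm:
  increments:
    - [[0.4,-0.05,0,0],[0.4,0,0,0],[0.18,0,0,0],[0.08,0,0,0],[0.04,0,0,0],[0,0,0,0],[0,0,0,0],[0,0,0,0]]

```text
t: 32.55
ee_pos: [0.5541, 0.1615, 0.0772]
eef_rot: [0.456, 0.54, -0.458, 0.539]
ft_force: [-6.9, -1.7, 10.4]
opening: 0.0159
```

```bash
python3 plan.py "(0.5554,0.1622,0.0773,9.4)"
```

```text
t 32.55 p [0.5541 0.1615 0.0772] th 9.44 axis [-2.1e-03 -8.0e-04 -1.0e+00] open 0.0159 j5 0.08 j0 0.24 F [-6.9 -1.7 10.4]
  spin 1 x 0.04
-> (0.5554, 0.1622, 0.0773, 9.4) | 1 x [-0.0, 0.05, -0.01]
```

Placed, firm contact. I release.

Emit:
step_arm:
  increments:
    - [[-0.03,0,0,0],[0,0,0,0],[0,0,0,0],[0,0,0,0]]
  grip: 0.45

```text
t: 32.88
ee_pos: [0.5551, 0.1619, 0.0765]
eef_rot: [0.457, 0.539, -0.457, 0.539]
ft_force: [0.2, -0.2, -0.0]
opening: 0.0391
```

Emit:
step_arm:
  increments:
    - [[-0.5,0,0,0],[-0.9,0,0,0],[-0.9,0,0,0],[-0.9,0,0,0],[-0.5,0,0,0],[0,0,0,0],[0,0,0,0]]

```text
t: 33.47
ee_pos: [0.5556, 0.162, 0.1884]
eef_rot: [0.458, 0.539, -0.457, 0.54]
ft_force: [-0.1, 1.1, -1.1]
opening: 0.0392
```

```bash
python3 plan.py "(0.649,-0.0668,0.18,7.2)"
python3 - <<'E'
from h import *
ims={c:snap(c,c+"_f") for c in("scene","top")}
for o in cases(ims):
  if o[1]==0:print(o)
E
```

```text
t 33.47 p [0.5556 0.162  0.1884] th 9.42 axis [ 2.1e-03  5.0e-04 -1.0e+00] open 0.0392 j5 0.08 j0 0.24 F [-0.1  1.1 -1.1]
  spin 1 x 2.22
-> (0.649, -0.0668, 0.18, 7.2) | 8 x [0.04, 0.27, 0.99]
(array([271., 159.]), 0, array([ 0.6493, -0.0667,  0.114 ,  0.0912]))
(array([348., 163.]), 0, array([ 0.6363, -0.3106,  0.0009,  0.1229]))
(array([307., 168.]), 0, array([ 0.6196, -0.1787, -0.1611,  0.0837]))
```

Emit:
step_arm:
  increments:
    - [[0.04,0.27,0.99,2.2],[0.04,0.27,0.99,0],[0.04,0.27,0.99,0],[0.04,0.27,0.99,0],[0.04,0.27,0.99,0],[0.04,0.27,0.99,0],[0.04,0.27,0.99,0],[0.04,0.27,0.99,0]]

```text
t: 34.23
ee_pos: [0.6491, -0.0666, 0.1751]
eef_rot: [0.467, 0.532, -0.468, 0.529]
ft_force: [0.8, 0.2, -0.4]
opening: 0.0399
```

Emit:
step_arm:
  increments:
    - [[0,0,0,0],[0,0,0,0],[0,0,0,0],[0,0,0,0]]

```text
t: 34.57
ee_pos: [0.6491, -0.0642, 0.1768]
eef_rot: [0.467, 0.531, -0.468, 0.53]
ft_force: [1.0, 0.3, -0.2]
opening: 0.0398
```

```bash
python3 plan.py "(0.649,-0.0668,0.051,7.2)"
```

```text
t 34.57 p [ 0.6491 -0.0642  0.1768] th 7.26 axis [-2.3e-03  7.0e-04 -1.0e+00] open 0.0398 j5 -0.26 j0 -0.14 F [ 1.   0.3 -0.2]
  spin 1 x 0.06
-> (0.649, -0.0668, 0.051, 7.2) | 5 x [0.84, -0.0, 0.02]
```

Emit:
step_arm:
  increments:
    - [[0.9,0,0.03,0],[0.9,0,0.03,0],[0.9,0,0.03,0],[0.9,0,0,0],[0.4,0,0,0],[0.2,0,0,0],[0,0,0,0],[0,0,0,0]]

```text
t: 35.23
ee_pos: [0.6512, -0.0676, 0.0532]
eef_rot: [0.468, 0.53, -0.467, 0.531]
ft_force: [0.2, 0.4, -0.1]
opening: 0.0396
```

Emit:
step_arm:
  increments:
    - [[0,0,0,0],[0,0,0,0],[0,0,0,0],[0,0,0,0],[0,0,0,0]]
  grip: 0

```text
t: 35.65
ee_pos: [0.6508, -0.0683, 0.0534]
eef_rot: [0.468, 0.53, -0.467, 0.531]
ft_force: [-2.5, -0.6, 4.7]
opening: 0.0155
```

Emit:
step_arm:
  increments:
    - [[-0.6,0,0,0],[-0.9,0,0,0],[-0.9,0,0,0],[-0.9,0,0,0],[-0.9,0,0,0],[0,0,0,0],[0,0,0,0],[0,0,0,0]]

```text
t: 36.32
ee_pos: [0.6493, -0.0679, 0.176]
eef_rot: [0.467, 0.531, -0.468, 0.53]
ft_force: [-0.7, 0.7, -2.7]
opening: 0.0154
```

```bash
python3 plan.py "(0.6333,0.229,0.18,-80.6)"
```

```text
t 36.32 p [ 0.6493 -0.0679  0.176 ] th 7.21 axis [-2.6e-03  4.0e-04 -1.0e+00] open 0.0154 j5 -0.27 j0 -0.14 F [-0.7  0.7 -2.7]
  spin 13 x 6.75
-> (0.6333, 0.229, 0.18, -80.6) | 10 x [-0.01, -0.98, -0.11]
```

Emit:
step_arm:
  increments:
    - [[0,0,0,6.8],[0,0,0,6.8],[0,0,0,6.8],[0,0,0,6.8],[0,0,0,6.8],[0,0,0,6.8],[0,0,0,6.8],[0,0,0,6.8]]

```text
t: 36.98
ee_pos: [0.6483, -0.0677, 0.1739]
eef_rot: [-0.657, -0.257, 0.661, -0.255]
ft_force: [-0.4, 0.2, -2.7]
opening: 0.0152
```

Emit:
step_arm:
  increments:
    - [[0,0,0,6.7],[0,0,0,6.7],[0,0,0,6.7],[0,0,0,6.7],[0,0,0,6.6],[0,-0.98,-0.11,0],[0,-0.98,-0.11,0],[0,-0.98,-0.11,0]]

```text
t: 37.65
ee_pos: [0.6436, 0.021, 0.174]
eef_rot: [-0.703, -0.058, 0.707, -0.057]
ft_force: [1.1, -0.0, -2.9]
opening: 0.0158
```

Emit:
step_arm:
  increments:
    - [[0,-0.98,-0.11,0],[0,-0.98,-0.11,0],[0,-0.98,-0.11,0],[0,-0.98,-0.11,0],[0,-0.98,-0.11,0],[0,-0.98,-0.11,0],[0,-0.98,-0.11,0],[0,0,0,0]]

```text
t: 38.32
ee_pos: [0.6323, 0.2323, 0.1741]
eef_rot: [-0.703, -0.06, 0.706, -0.059]
ft_force: [-0.3, 0.0, -2.8]
opening: 0.0152
```

Emit:
step_arm:
  increments:
    - [[0,0,0,0],[0,0,0,0],[0,0,0,0],[0,0,0,0]]

```text
t: 38.65
ee_pos: [0.6346, 0.226, 0.177]
eef_rot: [-0.704, -0.057, 0.705, -0.058]
ft_force: [-0.6, -0.1, -2.1]
opening: 0.0157
```

```bash
python3 plan.py "(0.632,0.229,0.0834,-80.6)"
```

```text
t 38.65 p [0.6346 0.226  0.177 ] th -80.66 axis [-1.6e-03 -8.0e-04 -1.0e+00] open 0.0157 j5 1.71 j0 0.31 F [-0.6 -0.1 -2.1]
  spin 1 x -0.06
-> (0.632, 0.229, 0.0834, -80.6) | 4 x [0.78, -0.03, 0.02]
```

Emit:
step_arm:
  increments:
    - [[0.7,-0.03,0.02,0],[0.8,-0.03,0.02,0],[0.8,-0.03,0.02,0],[0.5,0,0,0],[0.25,0,0,0],[0,0,0,0],[0,0,0,0],[0,0,0,0]]

```text
t: 39.32
ee_pos: [0.6341, 0.2298, 0.0883]
eef_rot: [0.706, 0.058, -0.704, 0.058]
ft_force: [-0.1, -0.3, -2.1]
opening: 0.0156
```

Emit:
step_arm:
  increments:
    - [[0,0,0,0],[0,0,0,0]]

```text
t: 39.48
ee_pos: [0.6339, 0.2301, 0.0884]
eef_rot: [0.706, 0.058, -0.704, 0.058]
ft_force: [0.3, 0.1, -2.3]
opening: 0.0158
```

```bash
python3 plan.py "(0.632,0.229,0.0784,-80.6)"
```

```text
t 39.48 p [0.6339 0.2301 0.0884] th -80.59 axis [ 2.8e-03  9.0e-04 -1.0e+00] open 0.0158 j5 1.72 j0 0.31 F [ 0.3  0.1 -2.3]
  spin 1 x 0.01
-> (0.632, 0.229, 0.0784, -80.6) | 1 x [0.33, 0.02, 0.07]
```

Emit:
step_arm:
  increments:
    - [[0.12,0.02,0.04,0],[0.12,0,0,0],[0.08,0,0,0],[0.04,0,0,0],[0,0,0,0],[0,0,0,0]]

```text
t: 39.98
ee_pos: [0.6317, 0.2291, 0.0783]
eef_rot: [0.705, 0.058, -0.705, 0.058]
ft_force: [-5.5, -2.6, 10.7]
opening: 0.0154
```

Emit:
step_arm:
  increments:
    - [[-0.02,0,0,0],[0,0,0,0],[0,0,0,0],[0,0,0,0]]
  grip: 0.45

```text
t: 40.32
ee_pos: [0.6317, 0.229, 0.0762]
eef_rot: [0.705, 0.058, -0.705, 0.058]
ft_force: [0.7, 0.3, -0.0]
opening: 0.0389
```

Emit:
step_arm:
  increments:
    - [[-0.5,0,0,0],[-0.9,0,0,0],[-0.9,0,0,0],[-0.9,0,0,0],[-0.5,0,0,0],[0,0,0,0],[0,0,0,0]]

```text
t: 40.9
ee_pos: [0.6326, 0.2293, 0.1894]
eef_rot: [0.706, 0.058, -0.704, 0.058]
ft_force: [0.7, -0.6, -0.3]
opening: 0.0397
```

```bash
python3 plan.py "(0.6203,-0.1788,0.18,-9.2)"
python3 - <<'E'
from h import *
ims={c:snap(c,c+"_g") for c in("scene","top")}
for o in cases(ims):
  if o[1]==0:print(o)
for c in ims:
  m=orange(ims[c]);n,L,st,ce=cv2.connectedComponentsWithStats(np.uint8(m));print(c,[(ce[i].round(1).tolist(),int(st[i,4]),unproj(c,ce[i],.07)[0][:2].round(4).tolist()) for i in range(1,n) if 15<st[i,4]<150])
cv2.imwrite("pics/g.png",cv2.resize(ims["scene"][100:300,150:420],(800,592)))
E
```

```text
t 40.9 p [0.6326 0.2293 0.1894] th -80.58 axis [ 0.0032  0.001  -1.    ] open 0.0397 j5 1.72 j0 0.31 F [ 0.7 -0.6 -0.3]
  spin 11 x -6.49
-> (0.6203, -0.1788, 0.18, -9.2) | 14 x [0.02, 0.13, 0.96]
(array([348., 163.]), 0, array([ 0.6363, -0.3107,  0.0022,  0.104 ]))
(array([307., 168.]), 0, array([ 0.6203, -0.1787, -0.161 ,  0.0961]))
(array([197., 189.]), 0, array([0.5574, 0.1685, 0.1624, 0.0485]))
scene [([275.8, 19.1], 23, [-0.2939, -0.3432]), ([176.2, 22.4], 18, [-0.0919, -0.7316]), ([280.0, 33.5], 29, [-0.207, -0.2847]), ([288.4, 36.3], 19, [-0.2041, -0.2447]), ([81.0, 90.2], 118, [0.4256, -0.8335]), ([67.9, 83.9], 17, [0.419, -0.9042]), ([37.6, 115.9], 24, [0.5997, -0.8921]), ([196.4, 130.3], 23, [0.4161, -0.3258]), ([183.3, 146.5], 19, [0.4978, -0.329]), ([165.0, 178.9], 40, [0.6378, -0.3115]), ([203.6, 189.4], 42, [0.6198, -0.1789]), ([337.2, 213.7], 23, [0.5249, 0.229]), ([404.4, 216.9], 58, [0.4498, 0.4146]), ([325.9, 240.2], 47, [0.6221, 0.2292]), ([389.3, 278.4], 16, [0.657, 0.4261])]
top [([353.2, 159.9], 38, [0.6372, -0.3138]), ([309.5, 165.4], 35, [0.6205, -0.179]), ([195.1, 186.8], 28, [0.5582, 0.1656])]
```

View pics/g.png

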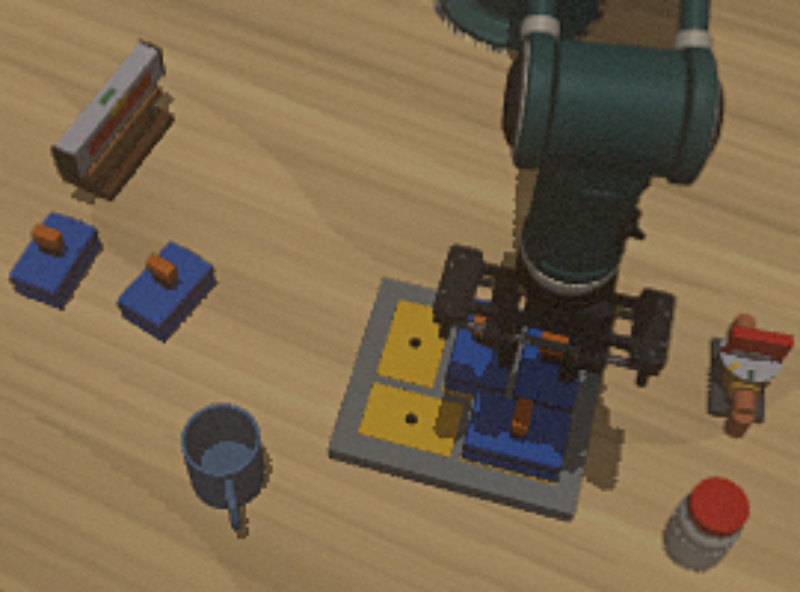

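Three cases are placed and look square. Next case: (0.6203, -0.1788), going to slot D.

Emit:
step_arm:
  increments:
    - [[0,0,0,-6.5],[0,0,0,-6.5],[0,0,0,-6.5],[0,0,0,-6.5],[0,0,0,-6.5],[0,0,0,-6.5],[0,0,0,-6.5],[0,0,0,-6.5]]

```text
t: 41.67
ee_pos: [0.6302, 0.2285, 0.1845]
eef_rot: [-0.605, -0.363, 0.609, -0.362]
ft_force: [-0.2, -1.0, -0.6]
opening: 0.0393
```

Emit:
step_arm:
  increments:
    - [[0,0,0,-6.5],[0,0,0,-6.5],[0,0,0,-6.4],[0.02,0.13,0.96,0],[0.02,0.13,0.96,0],[0.02,0.13,0.96,0],[0.02,0.13,0.96,0],[0.02,0.13,0.96,0]]

```text
t: 42.33
ee_pos: [0.6262, 0.0825, 0.1817]
eef_rot: [-0.537, -0.459, 0.54, -0.458]
ft_force: [-0.4, -0.2, 0.0]
opening: 0.04
```

Emit:
step_arm:
  increments:
    - [[0.02,0.13,0.96,0],[0.02,0.13,0.96,0],[0.02,0.13,0.96,0],[0.02,0.13,0.96,0],[0.02,0.13,0.96,0],[0.02,0.13,0.96,0],[0.02,0.13,0.96,0],[0.02,0.13,0.96,0]]

```text
t: 43.0
ee_pos: [0.6202, -0.1497, 0.1769]
eef_rot: [-0.538, -0.46, 0.539, -0.457]
ft_force: [1.0, 0.9, -0.3]
opening: 0.0399
```

Emit:
step_arm:
  increments:
    - [[0.02,0.13,0.96,0],[0,0,0,0],[0,0,0,0],[0,0,0,0],[0,0,0,0]]

```text
t: 43.42
ee_pos: [0.6206, -0.1765, 0.1779]
eef_rot: [-0.538, -0.459, 0.538, -0.458]
ft_force: [-0.5, -0.0, 0.3]
opening: 0.0398
```

```bash
python3 plan.py "(0.6203,-0.1788,0.051,-9.2)"
```

```text
t 43.42 p [ 0.6206 -0.1765  0.1779] th -9.14 axis [-0.0018  0.0011 -1.    ] open 0.0398 j5 -0.16 j0 -0.32 F [-0.5 -0.   0.3]
  spin 1 x 0.06
-> (0.6203, -0.1788, 0.051, -9.2) | 5 x [0.85, 0.0, 0.02]
```

Emit:
step_arm:
  increments:
    - [[0.9,0,0.02,0],[0.9,0,0,0],[0.9,0,0,0],[0.9,0,0,0],[0.45,0,0,0],[0.2,0,0,0],[0,0,0,0],[0,0,0,0]]

```text
t: 44.08
ee_pos: [0.6219, -0.1781, 0.0524]
eef_rot: [0.538, 0.458, -0.538, 0.459]
ft_force: [0.1, -0.6, -0.6]
opening: 0.0394
```

Emit:
step_arm:
  increments:
    - [[0,0,0,0],[0,0,0,0],[0,0,0,0],[0,0,0,0],[0,0,0,0]]
  grip: 0

```text
t: 44.5
ee_pos: [0.6212, -0.1786, 0.0527]
eef_rot: [0.539, 0.458, -0.538, 0.458]
ft_force: [-3.3, -0.2, 5.5]
opening: 0.0155
```

Emit:
step_arm:
  increments:
    - [[-0.6,0,0,0],[-0.9,0,0,0],[-0.9,0,0,0],[-0.9,0,0,0],[-0.9,0,0,0],[0,0,0,0],[0,0,0,0],[0,0,0,0]]

```text
t: 45.17
ee_pos: [0.6199, -0.178, 0.1753]
eef_rot: [-0.538, -0.459, 0.539, -0.457]
ft_force: [0.6, -0.6, -3.9]
opening: 0.0157
```

```bash
python3 plan.py "(0.65,0.1258,0.18,-80.6)"
```

```text
t 45.17 p [ 0.6199 -0.178   0.1753] th -9.19 axis [-2.7e-03  9.0e-04 -1.0e+00] open 0.0157 j5 -0.16 j0 -0.32 F [ 0.6 -0.6 -3.9]
  spin 11 x 6.49
-> (0.65, 0.1258, 0.18, -80.6) | 10 x [-0.02, -0.98, -0.26]
```

Emit:
step_arm:
  increments:
    - [[0,0,0,6.5],[0,0,0,6.5],[0,0,0,6.5],[0,0,0,6.5],[0,0,0,6.5],[0,0,0,6.5],[0,0,0,6.5],[0,0,0,6.5]]

```text
t: 45.83
ee_pos: [0.619, -0.1776, 0.1733]
eef_rot: [-0.683, -0.175, 0.687, -0.173]
ft_force: [0.0, 0.2, -3.3]
opening: 0.0154
```

Emit:
step_arm:
  increments:
    - [[0,0,0,6.5],[0,0,0,6.5],[0,0,0,6.4],[-0.02,-0.98,-0.26,0],[-0.02,-0.98,-0.26,0],[-0.02,-0.98,-0.26,0],[-0.02,-0.98,-0.26,0],[-0.02,-0.98,-0.26,0]]

```text
t: 46.5
ee_pos: [0.6333, -0.0256, 0.1764]
eef_rot: [-0.703, -0.058, 0.707, -0.057]
ft_force: [0.3, 0.0, -3.0]
opening: 0.0155
```

Emit:
step_arm:
  increments:
    - [[-0.02,-0.98,-0.26,0],[-0.02,-0.98,-0.26,0],[-0.02,-0.98,-0.26,0],[-0.02,-0.98,-0.26,0],[-0.02,-0.98,-0.26,0],[0,0,0,0],[0,0,0,0],[0,0,0,0]]

```text
t: 47.17
ee_pos: [0.6483, 0.1241, 0.1805]
eef_rot: [-0.703, -0.058, 0.706, -0.059]
ft_force: [-0.9, -0.7, -3.8]
opening: 0.0156
```

Emit:
step_arm:
  increments:
    - [[0,0,0,0],[0,0,0,0]]

```text
t: 47.33
ee_pos: [0.6494, 0.1231, 0.1824]
eef_rot: [-0.704, -0.057, 0.705, -0.058]
ft_force: [-0.6, -0.4, -3.4]
opening: 0.0157
```

```bash
python3 plan.py "(0.65,0.1258,0.0827,-80.6)"
```

```text
t 47.33 p [0.6494 0.1231 0.1824] th -80.67 axis [-1.7e-03 -6.0e-04 -1.0e+00] open 0.0157 j5 1.56 j0 0.15 F [-0.6 -0.4 -3.4]
  spin 1 x -0.07
-> (0.65, 0.1258, 0.0827, -80.6) | 4 x [0.83, -0.02, -0.01]
```

Emit:
step_arm:
  increments:
    - [[0.8,-0.02,0,0],[0.9,-0.02,0,0],[0.8,0,0,0],[0.5,0,0,0],[0.25,0,0,0],[0.1,0,0,0],[0,0,0,0],[0,0,0,0]]

```text
t: 48.0
ee_pos: [0.6508, 0.1253, 0.0843]
eef_rot: [0.705, 0.058, -0.704, 0.058]
ft_force: [0.5, -0.1, -3.4]
opening: 0.0156
```

```bash
python3 plan.py "(0.65,0.1258,0.0777,-80.6)"
```

```text
t 48.0 p [0.6508 0.1253 0.0843] th -80.62 axis [ 2.1e-03  3.0e-04 -1.0e+00] open 0.0156 j5 1.56 j0 0.15 F [ 0.5 -0.1 -3.4]
  spin 1 x -0.02
-> (0.65, 0.1258, 0.0777, -80.6) | 1 x [0.22, -0.02, 0.03]
```

Emit:
step_arm:
  increments:
    - [[0.1,-0.01,0,0],[0.08,0,0,0],[0.05,0,0,0],[0,0,0,0],[0,0,0,0],[0,0,0,0]]

```text
t: 48.5
ee_pos: [0.6507, 0.1262, 0.0778]
eef_rot: [0.706, 0.058, -0.704, 0.058]
ft_force: [-0.8, -0.7, 6.3]
opening: 0.0156
```

Emit:
step_arm:
  increments:
    - [[0,0,0,0],[0,0,0,0],[0,0,0,0],[0,0,0,0]]
  grip: 0.45

```text
t: 48.83
ee_pos: [0.6494, 0.1259, 0.0757]
eef_rot: [-0.705, -0.058, 0.705, -0.058]
ft_force: [0.1, 0.2, -1.1]
opening: 0.039
```

Emit:
step_arm:
  increments:
    - [[-0.5,0,0,0],[-0.9,0,0,0],[-0.9,0,0,0],[-0.9,0,0,0],[-0.5,0,0,0],[0,0,0,0],[0,0,0,0]]

```text
t: 49.42
ee_pos: [0.6503, 0.126, 0.1879]
eef_rot: [0.705, 0.058, -0.704, 0.058]
ft_force: [0.4, 0.1, -0.9]
opening: 0.0396
```

```bash
python3 plan.py "(0.6365,-0.3112,0.18,2)"
python3 - <<'E'
from h import *
ims={c:snap(c,c+"_i") for c in("scene","top")}
for o in cases(ims):
  if o[1]==0:print(o)
q,m=fitcase({"scene":ims["scene"]},.6365,-.3112,0,[0,.1]);print(np.round(q,4))
cv2.imwrite("pics/i.png",np.hstack([cv2.resize(ims["scene"][155:215,140:200],(400,400),interpolation=2),cv2.resize(ims["top"][133:193,320:380],(400,400),interpolation=2)]))
E
```

```text
t 49.42 p [0.6503 0.126  0.1879] th -80.59 axis [ 2.1e-03  3.0e-04 -1.0e+00] open 0.0396 j5 1.56 j0 0.15 F [ 0.4  0.1 -0.9]
  spin 12 x -6.88
-> (0.6365, -0.3112, 0.18, 2) | 15 x [0.02, -0.06, 0.97]
(array([348., 163.]), 0, array([ 0.6366, -0.3109,  0.0446,  0.1098]))
[ 0.6272 -0.3196  0.2773  0.5682]
```

View pics/i.png

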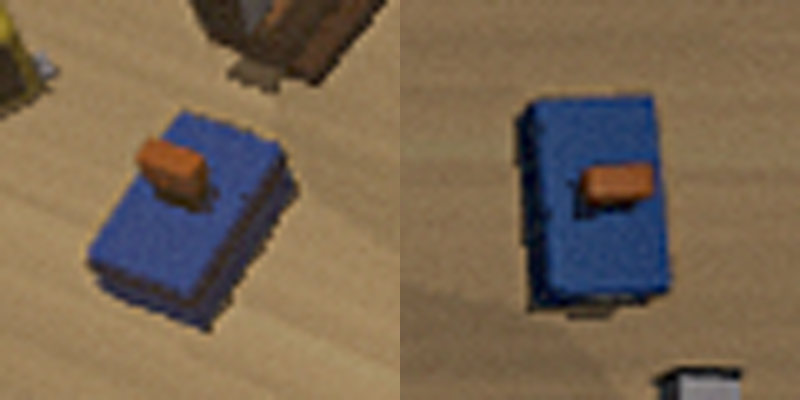

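```bash
python3 - <<'E'
from h import *
c=np.array([(537,100),(655,97),(668,292),(545,297)])-[400,0]
w=unproj("top",c/6.667+[320,133]-.43,.04)[:,:2];print(w.round(4),w.mean(0));
for a,b in((3,0),(2,1)):
    d=w[b]-w[a];print(np.degrees(np.arctan2(d[1],d[0])),np.hypot(*d))
E
```

```text
[[ 0.682  -0.2813]
 [ 0.6835 -0.3379]
 [ 0.5906 -0.3403]
 [ 0.5885 -0.2818]] [ 0.63614651 -0.31029624]
0.310119274596343 0.09340918511267897
1.4856450172318958 0.0928723755590108
```

Emit:
step_arm:
  increments:
    - [[0,0,0,-6.8],[0,0,0,-6.8],[0,0,0,-6.8],[0,0,0,-6.8],[0,0,0,-6.8],[0,0,0,-6.8],[0,0,0,-6.8],[0,0,0,-6.8]]

```text
t: 50.18
ee_pos: [0.6481, 0.1257, 0.184]
eef_rot: [-0.598, -0.376, 0.601, -0.375]
ft_force: [-1.0, -0.2, -0.8]
opening: 0.0397
```

Emit:
step_arm:
  increments:
    - [[0,0,0,-6.8],[0,0,0,-6.8],[0,0,0,-6.8],[0,0,0,-6.8],[0,0,0,0]]

```text
t: 50.6
ee_pos: [0.6482, 0.1257, 0.1842]
eef_rot: [0.494, 0.506, -0.496, 0.504]
ft_force: [-0.6, 0.7, 0.0]
opening: 0.0396
```

```bash
python3 plan.py "(0.6365,-0.3112,0.18,1)"
```

```text
t 50.6 p [0.6482 0.1257 0.1842] th 1.18 axis [-4.5e-03 -7.0e-04 -1.0e+00] open 0.0396 j5 0.13 j0 0.15 F [-0.6  0.7  0. ]
  spin 1 x 0.18
-> (0.6365, -0.3112, 0.18, 1) | 15 x [0.01, -0.04, 0.97]
```

Emit:
step_arm:
  increments:
    - [[0,-0.04,0.97,0.2],[0,-0.04,0.97,0],[0,-0.04,0.97,0],[0,-0.04,0.97,0],[0,-0.04,0.97,0],[0,-0.04,0.97,0],[0,-0.04,0.97,0],[0,-0.04,0.97,0]]

```text
t: 51.27
ee_pos: [0.6423, -0.1082, 0.1852]
eef_rot: [0.497, 0.503, -0.498, 0.502]
ft_force: [0.3, 0.3, -0.6]
opening: 0.04
```

Emit:
step_arm:
  increments:
    - [[0,-0.04,0.97,0],[0,-0.04,0.97,0],[0,-0.04,0.97,0],[0,-0.04,0.97,0],[0,-0.04,0.97,0],[0,-0.04,0.97,0],[0,-0.04,0.97,0],[0,0,0,0]]

```text
t: 51.93
ee_pos: [0.6365, -0.3158, 0.185]
eef_rot: [0.497, 0.502, -0.499, 0.501]
ft_force: [0.2, 0.2, 0.3]
opening: 0.0399
```

Emit:
step_arm:
  increments:
    - [[0,0,0,0],[0,0,0,0],[0,0,0,0],[0,0,0,0]]

```text
t: 52.27
ee_pos: [0.6381, -0.3092, 0.1867]
eef_rot: [0.496, 0.504, -0.496, 0.503]
ft_force: [0.1, -0.5, -0.7]
opening: 0.0397
```

```bash
python3 plan.py "(0.6365,-0.3112,0.051,1)"
```

```text
t 52.27 p [ 0.6381 -0.3092  0.1867] th 0.86 axis [-6.e-04  7.e-04 -1.e+00] open 0.0397 j5 -0.5 j0 -0.49 F [ 0.1 -0.5 -0.7]
  spin 1 x -0.14
-> (0.6365, -0.3112, 0.051, 1) | 5 x [0.9, -0.01, 0.01]
```

Emit:
step_arm:
  increments:
    - [[0.9,-0.04,0.02,0],[0.9,-0.03,0,0],[0.9,0,0,0],[0.9,0,0,0],[0.6,0,0,0],[0.3,0,0,0],[0,0,0,0],[0,0,0,0]]

```text
t: 52.93
ee_pos: [0.6362, -0.3107, 0.0524]
eef_rot: [0.496, 0.504, -0.496, 0.504]
ft_force: [-0.2, -0.6, 0.9]
opening: 0.0399
```

Emit:
step_arm:
  increments:
    - [[0,0,0,0],[0,0,0,0],[0,0,0,0],[0,0,0,0],[0,0,0,0]]
  grip: 0

```text
t: 53.35
ee_pos: [0.6369, -0.3119, 0.0538]
eef_rot: [0.497, 0.503, -0.496, 0.504]
ft_force: [-0.2, -0.1, 3.8]
opening: 0.0159
```

Emit:
step_arm:
  increments:
    - [[-0.6,0,0,0],[-0.9,0,0,0],[-0.9,0,0,0],[-0.9,0,0,0],[-0.9,0,0,0],[0,0,0,0],[0,0,0,0],[0,0,0,0]]

```text
t: 54.02
ee_pos: [0.6347, -0.3108, 0.1758]
eef_rot: [0.496, 0.505, -0.497, 0.502]
ft_force: [-0.1, 0.0, -4.1]
opening: 0.0155
```

```bash
python3 plan.py "(0.5665,0.0942,0.18,9.4)"
```

```text
t 54.02 p [ 0.6347 -0.3108  0.1758] th 0.81 axis [-0.0027  0.0014 -1.    ] open 0.0155 j5 -0.5 j0 -0.49 F [-0.1  0.  -4.1]
  spin 2 x -4.29
-> (0.5665, 0.0942, 0.18, 9.4) | 14 x [-0.01, -0.0, -0.98]
```

Emit:
step_arm:
  increments:
    - [[0,0,0,-4.3],[0,0,0,-4.3],[-0.01,0,-0.98,0],[-0.01,0,-0.98,0],[-0.01,0,-0.98,0],[-0.01,0,-0.98,0],[-0.01,0,-0.98,0],[-0.01,0,-0.98,0]]

```text
t: 54.68
ee_pos: [0.6044, -0.1356, 0.1759]
eef_rot: [0.456, 0.541, -0.458, 0.537]
ft_force: [1.0, 0.8, -3.2]
opening: 0.0156
```

Emit:
step_arm:
  increments:
    - [[-0.01,0,-0.98,0],[-0.01,0,-0.98,0],[-0.01,0,-0.98,0],[-0.01,0,-0.98,0],[-0.01,0,-0.98,0],[-0.01,0,-0.98,0],[-0.01,0,-0.98,0],[-0.01,0,-0.98,0]]

```text
t: 55.35
ee_pos: [0.566, 0.0957, 0.1787]
eef_rot: [0.456, 0.541, -0.459, 0.538]
ft_force: [-0.2, 0.3, -3.4]
opening: 0.0157
```

Emit:
step_arm:
  increments:
    - [[0,0,0,0],[0,0,0,0],[0,0,0,0],[0,0,0,0],[0,0,0,0]]

```text
t: 55.77
ee_pos: [0.5683, 0.0935, 0.1814]
eef_rot: [0.457, 0.539, -0.458, 0.539]
ft_force: [0.4, 0.1, -2.7]
opening: 0.0154
```

```bash
python3 plan.py "(0.5665,0.0938,0.084,9.4)"
```

```text
t 55.77 p [0.5683 0.0935 0.1814] th 9.33 axis [-1.4e-03 -4.0e-04 -1.0e+00] open 0.0154 j5 -0.04 j0 0.12 F [ 0.4  0.1 -2.7]
  spin 1 x -0.07
-> (0.5665, 0.0938, 0.084, 9.4) | 4 x [0.81, -0.01, -0.01]
```

Emit:
step_arm:
  increments:
    - [[0.7,-0.08,0,0],[0.8,0,0,0],[0.8,0,0,0],[0.6,0,0,0],[0.25,0,0,0],[0.08,0,0,0],[0,0,0,0],[0,0,0,0]]

```text
t: 56.43
ee_pos: [0.5674, 0.094, 0.0866]
eef_rot: [0.458, 0.539, -0.457, 0.54]
ft_force: [-0.8, 0.4, -3.2]
opening: 0.0156
```

```bash
python3 plan.py "(0.5665,0.0938,0.0788,9.4)"
```

```text
t 56.43 p [0.5674 0.094  0.0866] th 9.38 axis [ 2.e-03  2.e-04 -1.e+00] open 0.0156 j5 -0.04 j0 0.12 F [-0.8  0.4 -3.2]
  spin 1 x -0.02
-> (0.5665, 0.0938, 0.0788, 9.4) | 1 x [0.26, -0.03, 0.0]
```

Emit:
step_arm:
  increments:
    - [[0.12,0,0,0],[0.1,0,0,0],[0.05,0,0,0],[0,0,0,0],[0,0,0,0],[0,0,0,0]]

```text
t: 56.93
ee_pos: [0.5671, 0.0943, 0.0787]
eef_rot: [0.458, 0.539, -0.457, 0.54]
ft_force: [-1.6, -0.9, 5.8]
opening: 0.0159
```

Emit:
step_arm:
  increments:
    - [[0,0,0,0],[0,0,0,0],[0,0,0,0],[0,0,0,0]]
  grip: 0.45

```text
t: 57.27
ee_pos: [0.5661, 0.0943, 0.077]
eef_rot: [0.457, 0.539, -0.457, 0.539]
ft_force: [-0.4, 0.5, -0.4]
opening: 0.0388
```

Emit:
step_arm:
  increments:
    - [[-0.5,0,0,0],[-0.9,0,0,0],[-0.9,0,0,0],[-0.9,0,0,0],[-0.5,0,0,0],[0,0,0,0],[0,0,0,0]]

```text
t: 57.85
ee_pos: [0.5668, 0.0943, 0.1889]
eef_rot: [0.458, 0.539, -0.457, 0.54]
ft_force: [0.1, -0.7, 1.1]
opening: 0.0399
```

```bash
python3 plan.py "(0.44,0.30,0.2,13.5)"
```

```text
t 57.85 p [0.5668 0.0943 0.1889] th 9.42 axis [ 2.e-03  2.e-04 -1.e+00] open 0.0399 j5 -0.04 j0 0.12 F [ 0.1 -0.7  1.1]
  spin 1 x -4.08
-> (0.44, 0.3, 0.2, 13.5) | 8 x [-0.05, -0.31, -0.96]
```

Emit:
step_arm:
  increments:
    - [[0,0,-0.96,-4],[0,-0.31,-0.96,0],[0,-0.31,-0.96,0],[0,-0.31,-0.96,0],[0,-0.31,-0.96,0],[0,-0.31,-0.96,0],[0,-0.31,-0.96,0],[0,-0.31,-0.96,0]]

```text
t: 58.52
ee_pos: [0.4491, 0.3039, 0.1855]
eef_rot: [0.437, 0.555, -0.44, 0.554]
ft_force: [0.5, 0.8, 1.0]
opening: 0.0396
```

Emit:
step_arm:
  increments:
    - [[0,0.2,-0.96,0],[0,0.2,-0.96,0],[0,0.2,-0.96,0],[0,0.2,-0.96,0],[0,0,0,0],[0,0,0,0],[0,0,0,0]]
  grip: 0.6

```text
t: 59.1
ee_pos: [0.447, 0.4201, 0.186]
eef_rot: [0.437, 0.555, -0.439, 0.555]
ft_force: [-0.5, -0.0, 0.7]
opening: 0.053
```

```bash
python3 plan.py "(0.4524,0.4145,0.18,13.3)"; cat > chk.py <<'E'
from h import *
import sys
n=sys.argv[1]
ims={c:snap(c,c+"_"+n) for c in("scene","top")}
S=[(.5665,.0942,.1645),(.5554,.1635,.1645),(.5440,.2325,.1645),(.65,.1258,.1645+np.pi/2),(.6333,.229,.1645+np.pi/2)]
d={c:cv2.resize(ims[c],None,fx=4,fy=4,interpolation=2) for c in ims}
for s in S:
    for c in ims:
        # top-face fit via orange grip
        m=orange(ims[c]);g=sil(c,CASE[2:],*s,.025);g=cv2.dilate(np.uint8(g),np.ones((9,9)))>0;k=np.argwhere(m&g)
        p0=np.argwhere(sil(c,CASE[2:],*s,.025)).mean(0)[::-1]
        if len(k)<10: print(c,"few",len(k));continue
        p1=k.mean(0)[::-1];e=(unproj(c,p1,.09)-unproj(c,p0,.09))[0][:2]*1000;print(c,np.round(s,3),"err mm",e.round(1),len(k))
        for q in CASE[:1]+CASE[2:]:
            R=np.array([[np.cos(s[2]),-np.sin(s[2]),0],[np.sin(s[2]),np.cos(s[2]),0],[0,0,1]])
            h=cv2.convexHull(np.float32(proj(c,q@R.T+[s[0],s[1],.025])*4+1.5));cv2.polylines(d[c],[np.int32(h)],True,(255,255,255),1)
u=(proj("top",[[.59,.17,.05]])[0]*4).astype(int);v=(proj("scene",[[.59,.17,.05]])[0]*4).astype(int)
cv2.imwrite(f"pics/{n}.png",np.hstack([d["scene"][v[1]-220:v[1]+220,v[0]-200:v[0]+200],d["top"][u[1]-220:u[1]+220,u[0]-200:u[0]+200]]))
cv2.imwrite(f"pics/{n}t.png",cv2.resize(ims["top"],(800,600)))
E
python3 chk.py k
```

```text
t 59.1 p [0.447  0.4201 0.186 ] th 13.45 axis [-0.0028 -0.0031 -1.    ] open 0.053 j5 0.48 j0 0.71 F [-0.5 -0.   0.7]
  spin 1 x 0.15
-> (0.4524, 0.4145, 0.18, 13.3) | 1 x [0.2, 0.13, 0.22]
scene [0.566 0.094 0.164] err mm [-1.5  0.5] 51
top [0.566 0.094 0.164] err mm [2.  0.5] 36
scene [0.555 0.164 0.164] err mm [-2.2  1. ] 56
top [0.555 0.164 0.164] err mm [-0.2  2.2] 39
scene [0.544 0.232 0.164] err mm [-0.5 -0.5] 54
top [0.544 0.232 0.164] err mm [1.7 2.1] 45
scene [0.65  0.126 1.735] err mm [-0.3  0.5] 54
top [0.65  0.126 1.735] err mm [2.9 1.6] 37
scene [0.633 0.229 1.735] err mm [-1.9  0.7] 53
top [0.633 0.229 1.735] err mm [0.8 2.8] 38
```

View pics/k.png

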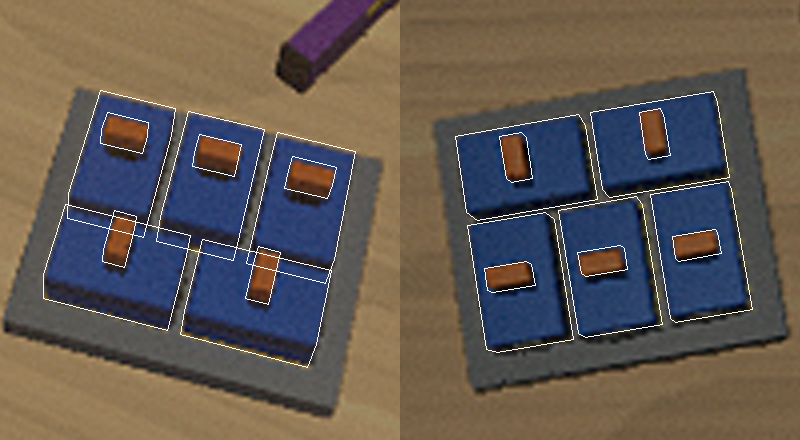

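View pics/kt.png

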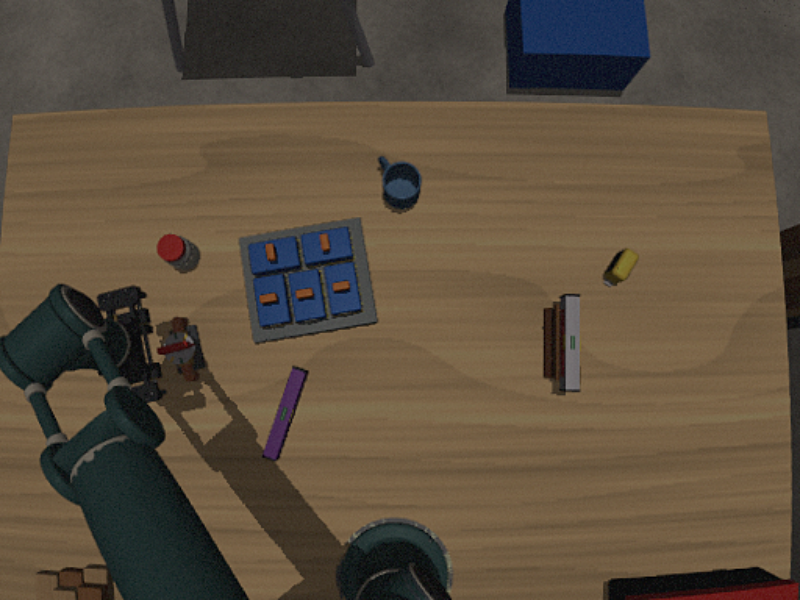

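All five cases sit on their footprints. Now the valve goes to half.

Emit:
step_arm:
  increments:
    - [[0,0.15,0.15,0],[0.6,0,0,0],[0.9,0,0,0],[0.9,0,0,0],[0.6,0,0,0],[0.4,0,0,0],[0,0,0,0],[0,0,0,0]]

```text
t: 59.87
ee_pos: [0.4537, 0.4172, 0.0862]
eef_rot: [0.438, 0.555, -0.439, 0.555]
ft_force: [-0.3, 0.1, 1.0]
opening: 0.053
```

```bash
python3 plan.py "(0.4524,0.4145,0.074,13.3)"
```

```text
t 59.87 p [0.4537 0.4172 0.0862] th 13.36 axis [-6.e-04 -6.e-04 -1.e+00] open 0.053 j5 0.47 j0 0.7 F [-0.3  0.1  1. ]
  spin 1 x 0.06
-> (0.4524, 0.4145, 0.074, 13.3) | 1 x [0.41, -0.06, 0.08]
```

Emit:
step_arm:
  increments:
    - [[0.2,-0.03,0.08,0],[0.18,0,0,0],[0,0,0,0],[0,0,0,0]]

```text
t: 60.2
ee_pos: [0.4532, 0.4155, 0.0753]
eef_rot: [0.438, 0.555, -0.438, 0.555]
ft_force: [0.3, 0.2, 0.0]
opening: 0.053
```

Emit:
step_arm:
  increments:
    - [[0,0,0,0],[0,0,0,0],[0,0,0,0],[0,0,0,0],[0,0,0,0],[0,0,0,0]]
  grip: 0

```text
t: 60.7
ee_pos: [0.4528, 0.4154, 0.0749]
eef_rot: [0.438, 0.555, -0.438, 0.555]
ft_force: [-10.6, -1.2, 4.9]
opening: 0.0153
```

```bash
python3 plan.py "(0.4524,0.4145,0.074,58.5)"
```

```text
t 60.7 p [0.4528 0.4154 0.0749] th 13.41 axis [-8.e-04 -2.e-04 -1.e+00] open 0.0153 j5 0.47 j0 0.7 F [-10.6  -1.2   4.9]
  spin 7 x -6.44
-> (0.4524, 0.4145, 0.074, 58.5) | 1 x [0.03, -0.03, 0.0]
```

Emit:
step_arm:
  increments:
    - [[0,-0.03,0.02,-5],[0,0,0,-6],[0,0,0,-6],[0,0,0,-6],[0,0,0,-6],[0,0,0,-6],[0,0,0,-6],[0,0,0,-4]]

```text
t: 61.37
ee_pos: [0.4514, 0.4147, 0.0749]
eef_rot: [0.191, 0.681, -0.191, 0.68]
ft_force: [-3.6, 0.4, 2.6]
opening: 0.014
```

Emit:
step_arm:
  increments:
    - [[0,0,0,0],[0,0,0,0],[0,0,0,0]]

```text
t: 61.62
ee_pos: [0.4514, 0.4146, 0.0749]
eef_rot: [0.193, 0.681, -0.193, 0.68]
ft_force: [-5.3, 0.3, 2.6]
opening: 0.0138
```

```bash
python3 plan.py "(0.4524,0.4145,0.074,58.5)"
```

```text
t 61.62 p [0.4514 0.4146 0.0749] th 58.31 axis [-1.7e-03 -3.0e-04 -1.0e+00] open 0.0138 j5 -0.32 j0 0.7 F [-5.3  0.3  2.6]
  spin 1 x -0.19
-> (0.4524, 0.4145, 0.074, 58.5) | 1 x [0.03, 0.01, 0.03]
```

Good. I release, lift straight up and back off.

Emit:
step_arm:
  increments:
    - [[0,0,0,0],[0,0,0,0],[0,0,0,0],[0,0,0,0]]
  grip: 0.6

```text
t: 61.95
ee_pos: [0.4529, 0.4146, 0.0749]
eef_rot: [0.193, 0.68, -0.193, 0.681]
ft_force: [0.3, 0.6, -0.3]
opening: 0.0382
```

Emit:
step_arm:
  increments:
    - [[-0.6,0,0,0],[-1,0,0,0],[-1,0,0,0],[-1,0,0,0],[-0.5,0.6,-0.6,0],[-0.5,0.6,-0.6,0],[-0.3,0.6,-0.6,0],[0,0,0,0]]

```text
t: 62.62
ee_pos: [0.4351, 0.4937, 0.2255]
eef_rot: [0.194, 0.68, -0.189, 0.681]
ft_force: [-0.0, -0.0, 0.3]
opening: 0.0531
```

Emit:
step_arm:
  increments:
    - [[0,0,0,0],[0,0,0,0],[0,0,0,0],[0,0,0,0],[0,0,0,0],[0,0,0,0]]

```text
t: 63.12
ee_pos: [0.4348, 0.4881, 0.2214]
eef_rot: [0.192, 0.68, -0.193, 0.68]
ft_force: [-0.5, 0.4, 0.8]
opening: 0.0528
```

```bash
python3 plan.py; python3 chk.py m; python3 - <<'E'
from h import *
ims={c:cv2.imread(f"pics/{c}_m.png") for c in("scene","top")}
cv2.imwrite("pics/m2.png",np.hstack([cv2.resize(ims["scene"][200:250,375:425],(400,400),interpolation=2),cv2.resize(ims["top"][195:245,95:145],(400,400),interpolation=2)]))
hs={c:cv2.cvtColor(ims[c],cv2.COLOR_BGR2HSV).astype(int) for c in ims}
HB=[box(0,0,.073,.06,.014,.026)];ms={}
for c in ims:
    H,S,V=[hs[c][...,i] for i in range(3)]
    m=((H<7)|(H>170))&(S>100)&(V>22)&sil(c,[box(0,0,.073,.07,.024,.026)],.4527,.4151,np.radians(148.5),0)
    ms[c]=cv2.morphologyEx(np.uint8(m),cv2.MORPH_CLOSE,np.ones((3,3)))>0
q=fit(ms,HB,0,.4527,.415,[np.radians(148.5)]);print("handle",np.round(q,3),"open deg",np.degrees(q[2])-103.7)
E
```

```text
t 63.12 p [0.4348 0.4881 0.2214] th 58.36 axis [-6.e-04 -7.e-04 -1.e+00] open 0.0528 j5 -0.21 j0 0.8 F [-0.5  0.4  0.8]
scene [0.566 0.094 0.164] err mm [-1.   0.2] 50
top [0.566 0.094 0.164] err mm [2.4 2.1] 32
scene [0.555 0.164 0.164] err mm [-2.9  0.7] 51
top [0.555 0.164 0.164] err mm [-0.2  3.1] 36
scene [0.544 0.232 0.164] err mm [-0.1 -0.9] 53
top [0.544 0.232 0.164] err mm [2.  1.1] 43
scene [0.65  0.126 1.735] err mm [-1.   0.6] 52
top [0.65  0.126 1.735] err mm [2.6 1.5] 35
scene [0.633 0.229 1.735] err mm [-2.1  0.5] 54
top [0.633 0.229 1.735] err mm [1.  2.7] 35
handle [0.452 0.415 2.609 0.306] open deg 45.7967956263693
```

View pics/m2.png

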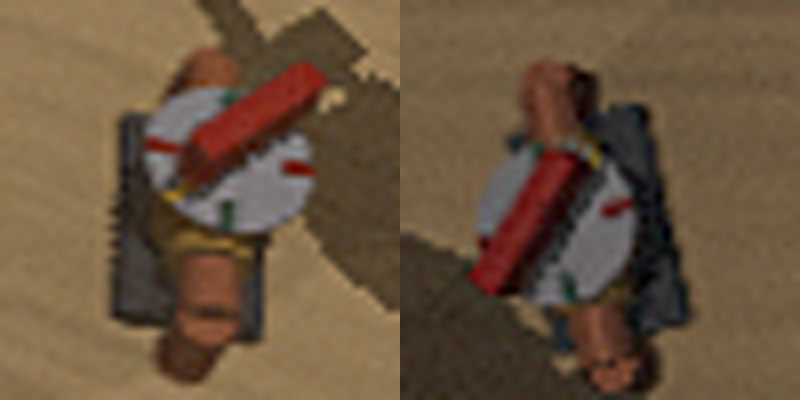

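View pics/mt.png

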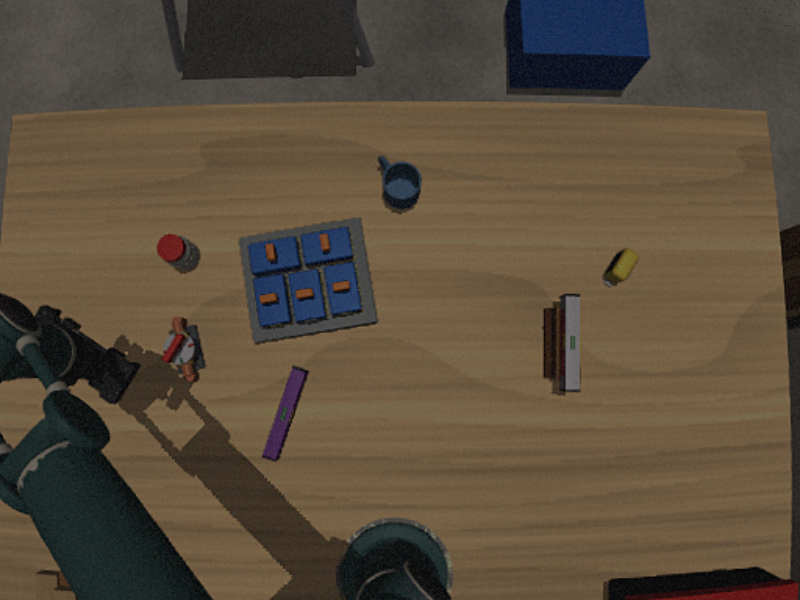

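The valve bar lies on the yellow marks at about 45°. All five cases are on the slab, the level is on the rest, and the jar, mug and tape are untouched.

```bash
python3 -c "
from station import ctrl
print(ctrl.finish_job())"
```

```text
the job is handed in; nothing more can be done
None
```

The job is done and handed in at about 63 s of the 210 s allowed. It was done in the order asked:

1. **Level:** the red-sided level stands upright on the wooden rest.
2. **Valve shut:** I turned it until it met its stop, before any case was on the slab.
3. **Cases:** all five were present and each sits upright on its own footprint.
4. **Valve half open:** I opened it last, after checking the five cases.

What the last checks showed:

- **Level:** it was about 2 mm from the middle of the rest and within about 0.1° of its direction. I measured this soon after placing it; the last picture shows it still standing there.
- **Cases:** each is within about 1–4 mm of its footprint centre. The two cameras disagree by 2–5 mm on this, depending on the case. All look square in the overlay picture.
- **Valve:** the handle reads about 45–46° open in the images, and the gripper turned it 45°. The fit to the handle's outline was coarse, but its bar lies on the yellow marks in both views.
- **Other things:** the jar, mug, tape measure and purple look-alike are where they were, no case had been knocked aside, and the gripper was clear of everything at hand-in.

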